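# Load the disc carrier and set its retaining nut

## Robot

A 7-joint arm with a two-finger parallel gripper is mounted at the origin on a cart in front of the work surface, level with it; the furniture and walls round the work are solid. World frame = base frame: x ahead of the robot, y to its left, z up, the work surface at z = 0. Lengths are in mm, angles in rad, forces in N, time in s.
With the tool pointing down it reaches from about 400 to 875 mm from the base axis. Payload 4.4 kg.
Tool frame: the origin (TCP) lies on the centre line of the jaws, within the pads' length; the fingertips stand 25 mm ahead of it and the grasp point (between the pads) lies 6 mm ahead of it; z points along the fingers, x is the direction in which the jaws open and shut, and the axes are right-handed (so a half turn about z gives the same grasp; the last joint's range is limited). The gripper opens to 85 mm and grips with 20 to 120 N. Pads are 22 mm wide; open, the fingers measure 114 mm over their backs; the gripper's body (76 mm by 85 mm) begins 54 mm behind the grasp point. The pads swing forward as they close: fully open they stand 13 mm farther back than shut.
Start: joints at [-1.333, 0.628, 0.038, 1.517, -0.027, 0.996, -0.02], TCP at [194.422, 620.256, 229.513] pointing down, gripper open.
Joint ranges: [-3.06, 3.06], [-0.37, 2.12], [-1.25, 1.32], [0.18, 2.47], [-1.1, 4.24], [0.23, 1.98], [-2.94, 2.94]. Speed limits (rad/s): [2.57, 2.57, 3.14, 3.14, 3.14, 3.14, 3.14].

## Interface

Orientations are given as [roll, pitch, yaw] about the fixed x, y, z axes, in that order (R = Rz(yaw) Ry(pitch) Rx(roll)).
In Python, from station import r gives the robot as it stands.
- The arm moves only by the tool apply_moves, never from a script. Its argument "commands" is a list of rows, each a list of 4 numbers: the shift along the tool's x, y, z each as a share of 0.025 m, from -1 to 1, then the turn about the tool's z as a share of 10 degrees, from -1 to 1. In form: [[dx, dy, dz, roll], ...]. A call has 1 to 20 rows; each row shifts and turns the commanded pose from where the row before left it, along the tool's axes as they then stand; what a row does not reach is not made up. A row lasts 1/8 s, in which the tool goes at most 62.5 mm and 10.7 degrees, less where a joint would pass 70% of its speed; a pose out of reach is approached as far as the arm can. A call with a number of a shift or a turn outside -1 to 1 is refused whole. A call with a gripper value outside its range is refused whole. "hand" is the closure, from -1 (fully open) to 1 (shut), so that 0 is half open, set as the call begins (left out, the last holds). The fingers move at their own pace and stop on an object; "force" is the grip in N (left out, the last holds). Time passes only in rows, so rows that do not move let the fingers close. It gives the time, the measured TCP pose, the force and the opening at its end, in the units of the state.
- r.get_obs(): the state, without advancing time (a new reading comes with each control period).
- r.get_image(name): name is "side" or "top" or "wrist"; returns a dict with "color" (400x640x3 uint8, blue, green, red), "fx", "fy", "cx", "cy" (pixels), "R" (3x3) and "t" (3): a world point X has camera coordinates R X + t. Camera axes: x right, y down, z forward; pixel columns grow to the right and rows downward; lengths in mm; the calibration is good to about 2 mm. A picture is of the moment at which its call begins. There is no depth.
- r.sign_off(): hands the job in, once; it reports no verdict.
The state is a dict: "time": time; "joints": joint angles; "joint_velocities": joint speeds; "effort": joint torques, N m; "eef_pos": TCP position; "tool_rot": TCP orientation; "ft_force": force on the tool from outside, world axes, zero at the start; "wrist_torque": the same for the moment, N m; "width": finger opening in mm.
Only numpy, scipy, OpenCV 4.12 (cv2) and the standard library are available. Lean on these libraries where they do the work, as an engineer would, in place of code of your own. Each camera call takes 0.05 s, during which the arm holds its last target.

## Task

Put the two gold sample discs from the grey pad into the two empty recesses of the disc carrier, then screw the flanged cap nut down its centre stud until it bottoms out snugly on the four discs. Back it off a quarter turn so that the discs are captive but no longer pinched, and finish still gripping the nut there, without letting go, so that it cannot creep while I lock it. Do not disturb the other things on the desk.

Things in the scene. Friction and masses are not known exactly. Their poses are not given: they have to be found in the camera images.
- carrier: Disc carrier, fixed to the desk: square aluminium plate 126 mm wide, top face 16 mm above its underside; origin at the centre of its underside, z up. A steel threaded stud stands at its centre. Four round recesses, 28 mm wide and 4 mm deep, sit in a 2 x 2 grid at x, y = +-27 mm.
- stud_top (a point): Centre of the stud's top, 28 mm above the plate's top face. Stud: 24 mm across the thread, above it a plain 15 mm pilot with a cone point. Right-hand two-start quick thread, 12 mm of travel per turn, 1 mm axial play. It catches when the nut's x axis comes clockwise past 150 (or 330) degrees, measured anticlockwise from the carrier's x axis; bottom is about 150 degrees further on.
- recess1 (a point): Centre of the floor of the recess at carrier x = +27, y = +27 mm; empty at the start. The floor lies 4 mm below the plate's top face.
- recess2 (a point): Centre of the floor of the recess at carrier x = -27, y = +27 mm; empty at the start.
- recess3 (a point): Centre of the floor of the recess at carrier x = -27, y = -27 mm; holds a disc from the start.
- recess4 (a point): Centre of the floor of the recess at carrier x = +27, y = -27 mm; holds a disc from the start.
- nut_grip (a point): Loose steel cap nut, 31 mm tall, 110 to 180 g, flange down: flat round flange 68 mm across, 5 mm thick; above it a knurled round grip 34 mm across, closed on top (z axis up); bore open below. Point on its axis, 18 mm above the flange's underside. Bottomed on four seated discs it stops hard, this point 22 mm above the plate's top face, its x axis parallel to the carrier's x axis.
- disc1_mid (a point): Gold-coloured sample disc, 24 mm across, 8 mm thick, 14 to 28 g, lying flat on the pad; point at its centre, half-way up. In a recess its upper 4 mm stand proud. Either disc may go in either recess.
- disc2_mid (a point): Second disc on the pad, the same.
- disc3_mid (a point): Disc, the same, in recess 3 or 4 from the start.
- disc4_mid (a point): Disc, the same, in recess 3 or 4 from the start.
- nut: The same nut; origin at the centre of its flange's underside. Set on the stud at any yaw it rests on the thread; turned clockwise (seen from above) with a light push down it catches and screws down, turning easily until it bottoms; it stays where it is left. Clockwise lowers it, anticlockwise raises it.
- disc1: The first disc; origin at the centre of its underside.
- disc2: The second disc; origin at the centre of its underside.
- disc3: The third disc; origin at the centre of its underside.
- disc4: The fourth disc; origin at the centre of its underside.
- pad: Grey felt sorting pad 110 x 62 mm (long side along its x axis), 3 mm thick, fixed; origin at the centre of its underside.
- loupe: Bystander: folding loupe 24 x 38 mm, 18 mm tall; origin under its centre.
- tweezers: Bystander: steel tweezers 128 mm long (along y), 8 mm tall; origin under the centre.

How it is judged (in metres and radians):
On the way, in this order (a step that is already met when the one before it is completed fails the run):
1. both discs lie flat in the two empty recesses (((horizontal distance between disc1_mid and recess1 below 0.003 m and z of each of disc1_mid, disc2_mid in the frame of carrier below 0.0175 m and horizontal distance between disc2_mid and recess2 below 0.003 m) or (horizontal distance between disc1_mid and recess2 below 0.003 m and z of each of disc1_mid, disc2_mid in the frame of carrier below 0.0175 m and horizontal distance between disc2_mid and recess1 below 0.003 m)) and ((horizontal distance between disc3_mid and recess3 below 0.003 m and z of each of disc3_mid, disc4_mid in the frame of carrier below 0.0175 m and horizontal distance between disc4_mid and recess4 below 0.003 m) or (horizontal distance between disc3_mid and recess4 below 0.003 m and z of each of disc3_mid, disc4_mid in the frame of carrier below 0.0175 m and horizontal distance between disc4_mid and recess3 below 0.003 m))), for 0.2 s.
2. the nut is screwed down until it bottoms on the discs (horizontal distance between nut_grip and stud_top below 0.003 m and angle between nut_grip's own z axis and vertical below 0.07 rad and z of nut_grip in the frame of carrier below 0.0387 m and (contact force between nut and disc1 above 2 N or contact force between nut and disc2 above 2 N or contact force between nut and disc3 above 2 N or contact force between nut and disc4 above 2 N) and ((horizontal distance between disc1_mid and recess1 below 0.003 m and z of each of disc1_mid, disc2_mid in the frame of carrier below 0.0175 m and horizontal distance between disc2_mid and recess2 below 0.003 m) or (horizontal distance between disc1_mid and recess2 below 0.003 m and z of each of disc1_mid, disc2_mid in the frame of carrier below 0.0175 m and horizontal distance between disc2_mid and recess1 below 0.003 m))), for 0.1 s.
At the end, for the whole second after the job is handed in: Four discs seated in the recesses (3 mm, 1.5 mm in height); the nut upright on the stud (3 mm, 4 deg), a quarter turn back from the bottom (30 deg either way), flange 0.8 to 3.9 mm above the discs and touching none (0.3 N), at rest, still gripped (over 3 N) (all of step 1 and horizontal distance between nut_grip and stud_top below 0.003 m and angle between nut_grip's own z axis and vertical below 0.07 rad and z of nut_grip in the frame of carrier between 0.0388 and 0.0419 m and angle between the x axis of nut_grip and the x axis of carrier, either way round above 1.04 rad and contact force between the fingers and nut above 3 N and linear speed of nut below 0.02 m/s and angular speed of nut below 0.15 rad/s and contact force between nut and disc1 below 0.3 N and contact force between nut and disc2 below 0.3 N and contact force between nut and disc3 below 0.3 N and contact force between nut and disc4 below 0.3 N); the arm keeps its last pose, push and grip.
It fails at once if the loupe: pushed out of place (over 25 mm) (distance of loupe from where it was at the start of the episode above 0.025 m).
It fails at once if the tweezers: pushed out of place (over 25 mm) (distance of tweezers from where it was at the start of the episode above 0.025 m).
It also fails if it takes over 72 s, if anything falls off the work surface, if the arm or the gripper's body presses on something with over 40 N, if the wrist force passes 120 N, or if a joint passes its speed limit or range.

## Working session

There is one attempt and no reset: what is moved stays moved. The work goes in short steps, Python scripts to look and compute and a tool call to move; the robot and the scene stay as the last step left them, time stands still between calls to the robot, and variables do not carry over. Pictures are saved under pics/ and viewed, and the job is handed in when it is done.

Besides the shell and the picture viewer there is one more tool, called after ">>>" as a command line: name --pt "numbers of a row" for each row, then --argument value for the rest. apply_moves: Moves the arm, as the interface text tells. Its arguments: {"type":"object","properties":{"commands":{"type":"array","items":{"type":"array","items":{"type":"number","minimum":-1,"maximum":1}}},"hand":{"type":"number"},"force":{"type":"number"}},"required":["commands"]}

```bash
ls; mkdir -p pics; python3 - <<'E'
from station import r
import cv2
o=r.get_obs()
for k,v in o.items(): print(k,v)
for n in ["side","top","wrist"]:
    d=r.get_image(n); cv2.imwrite(f"pics/{n}0.png",d["color"]); print(n,d["fx"],d["fy"],d["cx"],d["cy"],d["R"],d["t"])
E
```

```text
pics
time 0.0
joints [-1.3327823   0.62934549  0.03844201  1.51839393 -0.02699042  0.99627477
 -0.02001746]
joint_velocities [-0.00079133 -0.00090174 -0.00022803  0.00073632  0.00041767 -0.00086859
 -0.00077182]
effort [-3.01923328e-04 -5.63393748e+01  1.22581903e+00 -1.93446708e+01
  1.08333942e-02  1.02764368e-02  1.00062508e-05]
eef_pos [194.2408684  619.63338076 228.58120705]
tool_rot [3.14155902e+00 1.90319450e-03 1.26696939e+00]
ft_force [-0.40787107 -0.03358864 -0.03947886]
wrist_torque [ 0.03722095 -0.07032363  0.01520223]
width 85.60534126714877
side 420.0934928463094 420.0934928463094 315.6876607530196 193.2167593101532 [[-9.99520654e-01 -2.69482481e-02 -1.52398598e-02]
 [-5.36569777e-04  5.07264098e-01 -8.61790489e-01]
 [ 3.09543777e-02 -8.61369216e-01 -5.07035403e-01]] [ 571.21099872  -74.2981732  1074.95504905]
top 459.5120237217768 459.5120237217768 318.14850649712656 192.6278014950582 [[-0.11740721 -0.99307797  0.00341987]
 [-0.97233443  0.11425315 -0.20374487]
 [ 0.20194381 -0.02724638 -0.97901804]] [297.36704968 544.43516987 855.78692652]
wrist 315.6112187445029 315.6112187445029 314.801636468265 205.51504402927222 [[ 0.2988003   0.9543125  -0.00245411]
 [ 0.9125769  -0.28497856  0.29324159]
 [ 0.27914475 -0.08986023 -0.95603522]] [-647.90817233  -38.98631102  380.25138577]
```

View pics/side0.png

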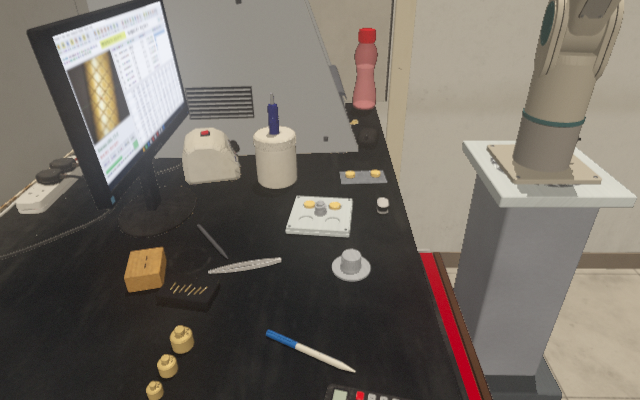

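View pics/top0.png

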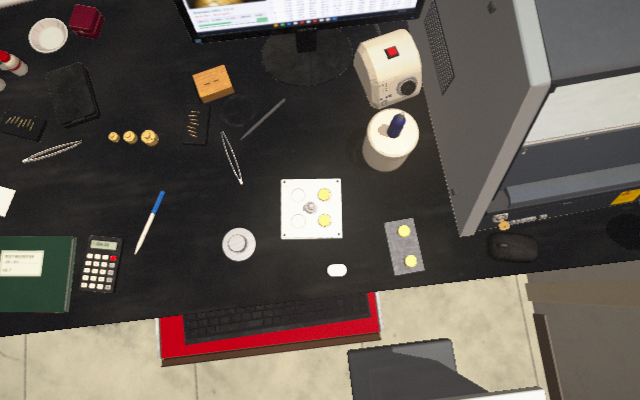

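View pics/wrist0.png

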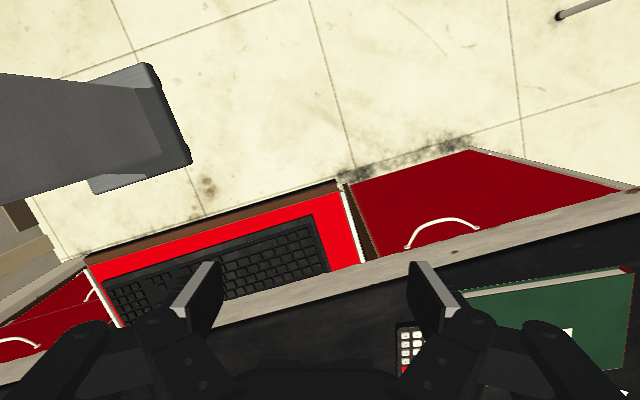

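```bash
cat > h.py <<'E'
import numpy as np,cv2
from station import r
def crop(img,x0,y0,x1,y1,s,name):
    c=cv2.resize(img[y0:y1,x0:x1],None,fx=s,fy=s,interpolation=cv2.INTER_CUBIC)
    for x in range((x0+9)//10*10,x1,10): cv2.putText(c,str(x),(int((x-x0)*s),10),0,.35,(255,0,255),1); cv2.line(c,(int((x-x0)*s),12),(int((x-x0)*s),18),(255,0,255),1)
    for y in range((y0+9)//10*10,y1,10): cv2.putText(c,str(y),(0,int((y-y0)*s)+4),0,.35,(255,0,255),1)
    cv2.imwrite("pics/"+name,c)
def ray(d,u,v,z):
    D=d["R"].T@np.array([(u-d["cx"])/d["fx"],(v-d["cy"])/d["fy"],1]); C=-d["R"].T@d["t"]
    return C+D*(z-C[2])/D[2]
def proj(d,X):
    c=d["R"]@np.asarray(X,float)+d["t"]; return c[0]/c[2]*d["fx"]+d["cx"],c[1]/c[2]*d["fy"]+d["cy"]
E
python3 - <<'E'
from h import *
d=r.get_image("top"); i=d["color"]
crop(i,270,170,350,240,9,"c1.png"); crop(i,375,210,435,280,8,"c2.png"); crop(i,210,215,270,275,9,"c3.png")
for n,u,v,z in [("nut",239,243,31),("car",311,208,16),("d1",405,230,11),("d2",411,261,11),("loupe",337,270,9)]: print(n,ray(d,u,v,z))
d=r.get_image("side"); i=d["color"]
crop(i,280,165,400,285,6,"c4.png")
E
```

```text
nut [497.21504364 399.45903259  31.        ]
car [553.30262911 248.88516045  16.        ]
d1 [486.24878711  62.79882027  11.        ]
d2 [422.6172873   60.54464424  11.        ]
loupe [422.41709221 211.25464065   9.        ]
```

View pics/c1.png

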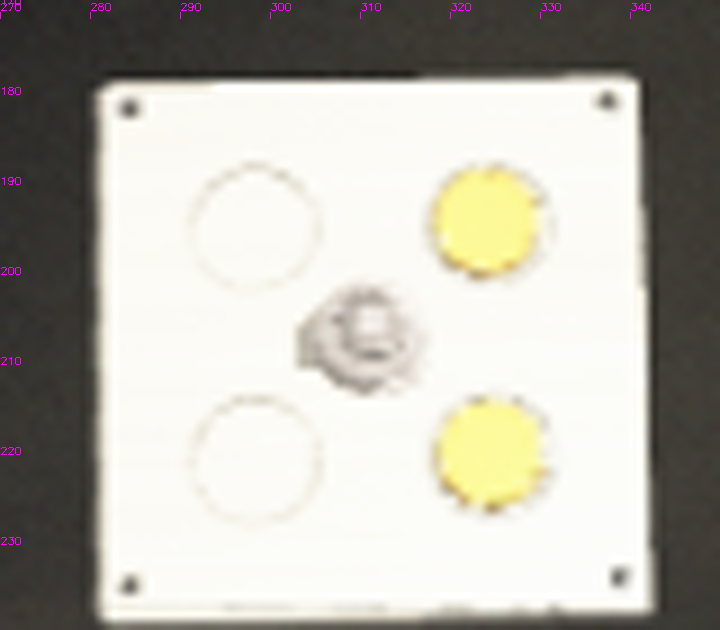

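View pics/c2.png

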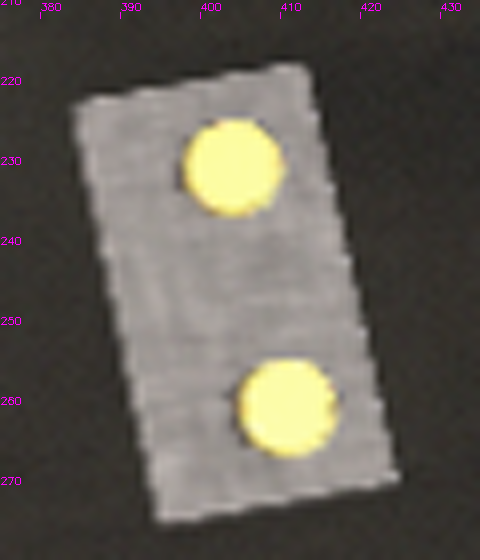

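View pics/c3.png

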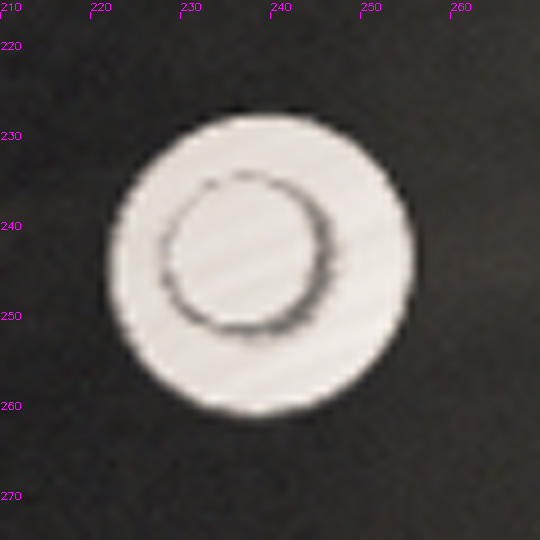

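View pics/c4.png

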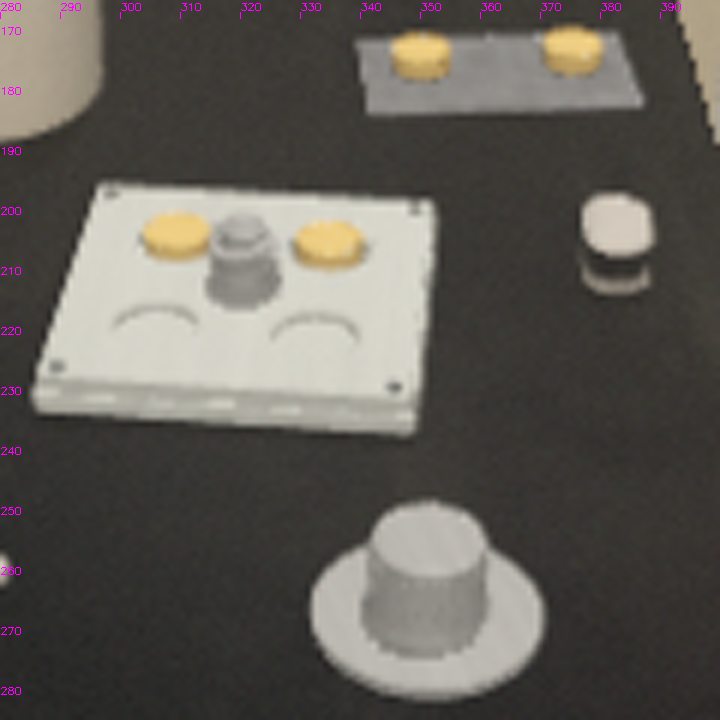

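```bash
python3 - <<'E'
from h import *
d=r.get_image("top")
f=lambda p,x0,y0,s:(x0+(p[0]+.5)/s-.5,y0+(p[1]+.5)/s-.5)
T={}
for n,p,c,z in [("s1",(128,108),(270,170,9),16),("s2",(607,101),(270,170,9),16),("s3",(619,577),(270,170,9),16),("s4",(129,586),(270,170,9),16),("rA",(256,228),(270,170,9),16),("rB",(256,460),(270,170,9),16),("dC",(487,222),(270,170,9),20),("dD",(491,454),(270,170,9),20),
 ("studtop",(371,322),(270,170,9),44),("d1",(234,167),(375,210,8),11),("d2",(288,408),(375,210,8),11),("flange",(262,264),(210,215,9),5),("knob",(240,252),(210,215,9),31)]:
    T[n]=ray(d,*f(p,*c),z); print(n,T[n].round(1))
S=np.mean([T[k] for k in("s1","s2","s3","s4")],0);print("cscrew",S, np.linalg.norm(T["s1"]-T["s2"]),np.linalg.norm(T["s2"]-T["s3"]))
print("carrier all",np.mean([T[k] for k in("rA","rB","dC","dD")],0))
v=T["s1"]+T["s4"]-T["s2"]-T["s3"];print("y axis yaw",np.degrees(np.arctan2(v[1],v[0]))-90)
v=T["s1"]+T["s2"]-T["s4"]-T["s3"];print("x axis yaw",np.degrees(np.arctan2(v[1],v[0])))
d=r.get_image("side")
for n,p,z in [("s1",(395,387),16),("s2",(113,193),16),("s2",(415,208),16),("s4",(57,367),16),("dC",(177,229),20),("dD",(328,238),20),("d1",(421,48),11),("d2",(573,42),11),("studtop",(243,222),44),("flange",(428,620),5),("knob",(428,539),31)]:
    print(n,ray(d,*f(p,280,165,6),z).round(1))
E
```

```text
s1 [615.4 298.8  16. ]
s2 [604.1 188.5  16. ]
s3 [494.2 199.7  16. ]
s4 [505.1 309.9  16. ]
rA [583.8 272.4  16. ]
rB [530.3 278.3  16. ]
dC [578.2 219.7  20. ]
dD [524.9 225.2  20. ]
studtop [553.9 248.9  44. ]
d1 [485.6  65.4  11. ]
d2 [423.6  61.3  11. ]
flange [498.5 404.3   5. ]
knob [498.7 404.9  31. ]
cscrew [554.70729372 249.22775361  16.        ] 110.80086661272048 110.46740920835033
carrier all [554.27717765 248.91633311  18.        ]
y axis yaw -5.75091398138315
x axis yaw -5.783831963235181
s1 [505.2 311.3  16. ]
s2 [604.1 189.6  16. ]
s2 [494.2 199.9  16. ]
s4 [615.5 300.6  16. ]
dC [579.3 221.   20. ]
dD [525.9 226.9  20. ]
d1 [486.2  66.2  11. ]
d2 [424.  61.  11.]
studtop [555.  255.2  44. ]
flange [498.8 412.3   5. ]
knob [499.3 407.5  31. ]
```

>>> apply_moves --pt "-0.98 0.987 0.2 0" --pt "-0.98 0.987 0.2 0" --pt "-0.98 0.987 0.2 0" --pt "-0.98 0.987 0.2 0" --pt "-0.98 0.987 0.2 0" --pt "-0.98 0.987 0.2 0" --pt "-0.98 0.987 0.2 0" --pt "-0.98 0.987 0.2 0" --pt "-0.98 0.987 0.2 0" --pt "-0.98 0.987 0.2 0" --pt "-0.98 0.987 0.2 0" --pt "-0.98 0.987 0.2 0" --pt "-0.98 0.987 0.2 0" --pt "-0.98 0.987 0.2 0" --pt "-0.98 0.987 0.2 0" --pt "-0.98 0.987 0.2 0" --pt "-0.98 0.987 0.2 0" --pt "-0.98 0.987 0.2 0" --hand -0.1 --force 30

```text
time: 2.6
eef_pos: [487.0, 65.6, 139.5]
tool_rot: [3.141, -0.0, 1.267]
ft_force: [-0.5, -1.0, 0.3]
width: 47.0
```

>>> apply_moves --pt "0 0 0 -0.6" --pt "0 0 0 -0.56" --pt "0 0 0 0"

```text
time: 2.98
eef_pos: [486.5, 66.5, 139.6]
tool_rot: [3.141, -0.0, 1.468]
ft_force: [-0.6, 0.5, 0.1]
width: 46.8
```

```bash
cat >> h.py <<'E'
def go(x,y,z,o=None):
    o=o or r.get_obs(); p=o["eef_pos"]; yaw=o["tool_rot"][2]; D=np.array([x,y,z])-p
    X=np.array([np.cos(yaw),np.sin(yaw)]);Y=np.array([np.sin(yaw),-np.cos(yaw)])
    print("pos",p.round(1),"yaw",np.degrees(yaw).round(2),"rot",np.degrees(o["tool_rot"]).round(2),"w",round(o["width"],1),"t",o["time"],"F",o["ft_force"].round(1),"j7",round(o["joints"][6],2))
    print("shares", (X@D[:2]/25).round(3),(Y@D[:2]/25).round(3),(-D[2]/25).round(3))
E
python3 - <<'E'
from h import *
go(486,65.8,32)
d=r.get_image("wrist"); cv2.imwrite("pics/w1.png",d["color"])
print(proj(d,(486,65.8,11)),proj(d,(423.8,61.2,11)))
E
```

```text
pos [486.5  66.5 139.6] yaw 84.12 rot [ 1.7999e+02 -2.0000e-02  8.4120e+01] w 46.8 t 2.975 F [-0.6  0.5  0.1] j7 1.21
shares -0.029 -0.017 4.303
(np.float64(315.2067449376391), np.float64(195.28679025264762)) (np.float64(302.2152140359705), np.float64(124.67639095269466))
```

View pics/w1.png

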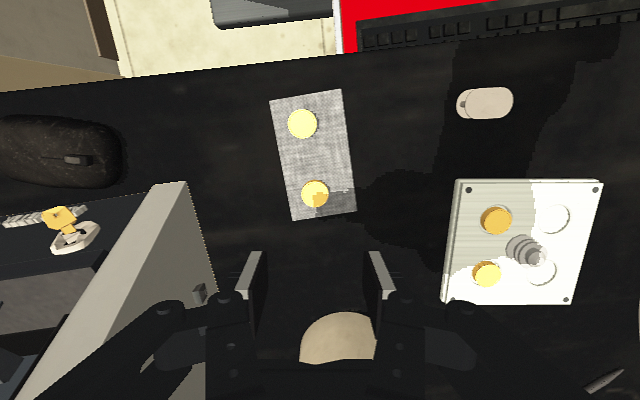

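>>> apply_moves --pt "-0.029 -0.017 0.9 0" --pt "0 0 0.9 0" --pt "0 0 0.9 0" --pt "0 0 0.9 0" --pt "0 0 0.744 0" --pt "0 0 0 0"

```text
time: 3.78
eef_pos: [485.0, 65.9, 30.0]
tool_rot: [-3.139, 0.001, 1.469]
ft_force: [-0.4, -0.5, 0.2]
width: 46.8
```

>>> apply_moves --pt "0 0 0 0" --pt "0 0 0 0" --pt "0 0 0 0" --pt "0 0 0 0" --hand 1 --force 30

```text
time: 4.28
eef_pos: [486.0, 65.9, 31.2]
tool_rot: [3.141, -0.0, 1.469]
ft_force: [-0.6, 0.2, 1.0]
width: -0.0
```

```bash
python3 - <<'E'
from h import *
go(486,65.8,31)
d=r.get_image("wrist"); cv2.imwrite("pics/w2.png",d["color"])
d=r.get_image("side"); crop(d["color"],320,120,400,200,7,"s2.png")
d=r.get_image("top"); print("cyl base",ray(d,385,170,0))
E
```

```text
pos [486.   65.9  31.2] yaw 84.19 rot [ 1.7997e+02 -1.0000e-02  8.4190e+01] w -0.0 t 4.275 F [-0.6  0.2  1. ] j7 1.19
shares -0.004 0.0 0.01
cyl base [619.22295112  82.87245988   0.        ]
```

View pics/w2.png

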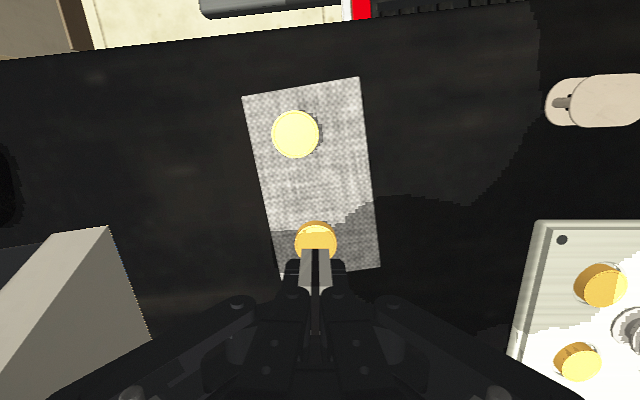

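View pics/s2.png

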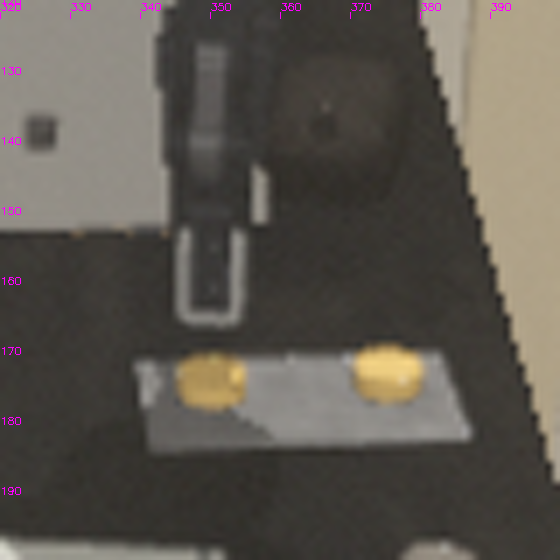

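```bash
python3 - <<'E'
from h import *
d=r.get_image("side")
for z in (5,10,15,20,25,30): print(z,proj(d,(486,65.8,z)),proj(d,(480,76,z)))
d=r.get_image("wrist"); crop(d["color"],260,190,370,300,7,"w3.png")
for z in (6,10,15,20,25):print(z,proj(d,(475,65.9,z)))
E
```

```text
5 (np.float64(349.7563684574773), np.float64(174.67748241343065)) (np.float64(352.4080594073278), np.float64(176.643228702521))
10 (np.float64(349.8092343484843), np.float64(172.87134338284443)) (np.float64(352.46798597977613), np.float64(174.82608129083627))
15 (np.float64(349.86236156814294), np.float64(171.05627617818254)) (np.float64(352.5282113974303), np.float64(172.99987202611757))
20 (np.float64(349.9157520589688), np.float64(169.23221443428906)) (np.float64(352.5887379013254), np.float64(171.1645329536863))
25 (np.float64(349.96940778277735), np.float64(167.39909112663125)) (np.float64(352.6495677549598), np.float64(169.31999543770664))
30 (np.float64(350.02333072092455), np.float64(165.55683856308985)) (np.float64(352.71070324457764), np.float64(167.4661901526294))
6 (np.float64(314.78507996737545), np.float64(225.28083561119465))
10 (np.float64(314.7822930163551), np.float64(227.79757959991355))
15 (np.float64(314.77863536396893), np.float64(231.10060666724263))
20 (np.float64(314.7747689754136), np.float64(234.5921320235721))
25 (np.float64(314.77067545751356), np.float64(238.28876554615618))
```

View pics/w3.png

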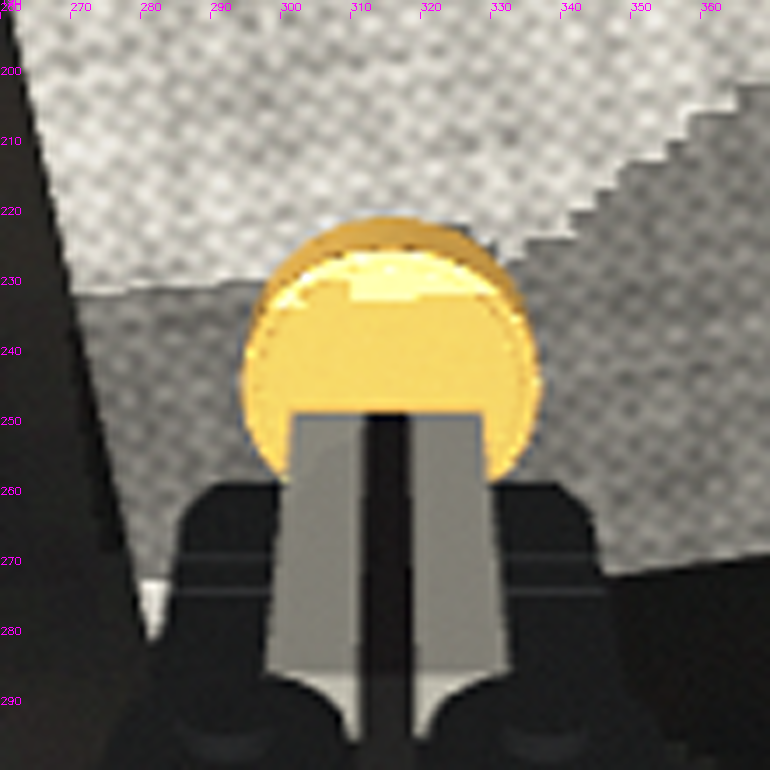

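```bash
python3 - <<'E'
from h import *
ds=r.get_image("side");dw=r.get_image("wrist")
print("wrist cam at",-dw["R"].T@dw["t"],"side",-ds["R"].T@ds["t"])
print("disc pred",proj(dw,(486,65.8,11)))
# side bottom corners of finger plate: (177,322),(245,322) in s2 crop
P=lambda d:np.diag([1,1,1.])@np.array([[d["fx"],0,d["cx"]],[0,d["fy"],d["cy"]],[0,0,1]])@np.c_[d["R"],d["t"]]
for su in (245,):
  for wu in (290,485):
    s=np.array([[320+su/7-.43],[120+322/7-.43]]);w=np.array([[260+wu/7-.43],[190+412/7-.43]])
    X=cv2.triangulatePoints(P(ds),P(dw),s,w);X=(X[:3]/X[3]).ravel();print(X,proj(ds,X),s.ravel(),proj(dw,X),w.ravel())
crop(ds["color"],330,100,380,190,6,"s4.png")
E
```

```text
wrist cam at [411.44269561  72.41437358 175.58707195] side [537.62276052 979.01511955 489.71598313]
disc pred (np.float64(316.5654584320032), np.float64(246.57501035380653))
[475.92310207  59.25693424  27.5123209 ] (np.float64(354.01973369202966), np.float64(165.25501981721382)) [354.57 165.57] (np.float64(301.98127756848857), np.float64(243.22676439808163)) [300.99857143 248.42714286]
[476.05825198  72.91450615  33.87157334] (np.float64(354.3389410722717), np.float64(165.44233014000525)) [354.57 165.57] (np.float64(329.2589229763971), np.float64(246.18626788570907)) [328.85571429 248.42714286]
```

View pics/s4.png

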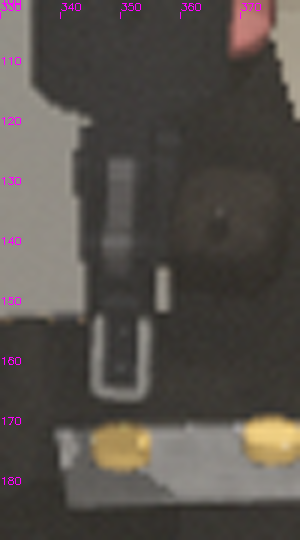

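>>> apply_moves --pt "0 0 0 0" --pt "0 0 0 0" --pt "0 0 0.3 0" --pt "0 0 0.3 0" --pt "0 0 0 0" --hand 0.2

```text
time: 5.25
eef_pos: [485.1, 65.8, 15.0]
tool_rot: [-3.14, 0.0, 1.47]
ft_force: [0.2, -1.0, 0.4]
width: 34.1
```

```bash
python3 - <<'E'
from h import *
go(486,65.8,16)
d=r.get_image("wrist"); crop(d["color"],210,150,420,320,3.8,"w5.png")
d=r.get_image("side"); crop(d["color"],320,120,400,200,7,"s5.png")
E
```

```text
pos [485.1  65.8  15. ] yaw 84.2 rot [-1.799e+02  3.000e-02  8.420e+01] w 34.1 t 5.25 F [ 0.2 -1.   0.4] j7 1.19
shares 0.003 0.035 -0.039
```

View pics/w5.png

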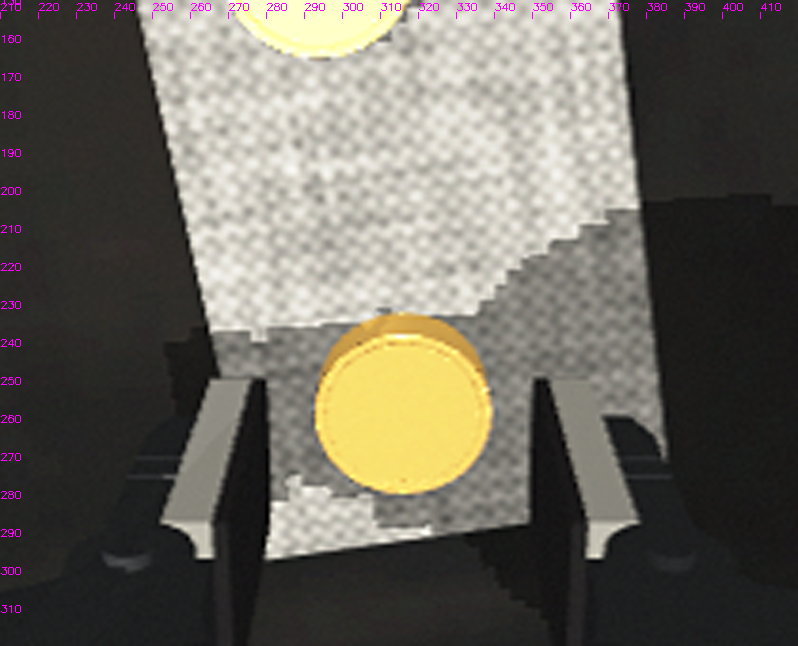

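View pics/s5.png

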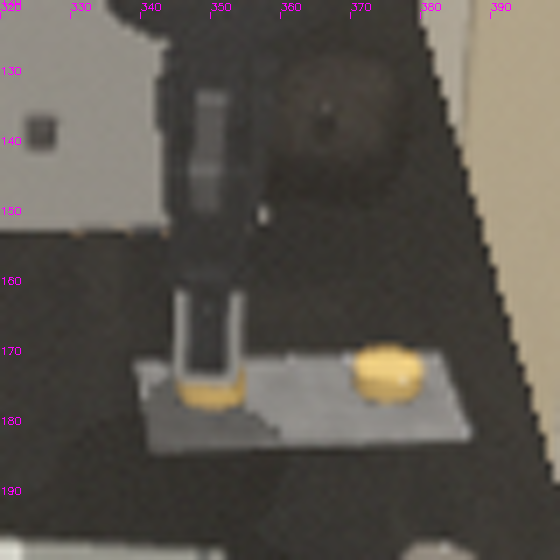

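>>> apply_moves --pt "0 0 0.2 0" --pt "0 0 0.16 0" --pt "0 0 0 0"

```text
time: 5.72
eef_pos: [485.5, 65.9, 6.5]
tool_rot: [-3.141, 0.0, 1.469]
ft_force: [0.4, 0.4, 0.6]
width: 34.2
```

```bash
python3 - <<'E'
from h import *
go(486,65.8,7)
d=r.get_image("wrist"); crop(d["color"],210,150,420,320,3.8,"w6.png")
d=r.get_image("side"); crop(d["color"],320,120,400,200,7,"s6.png")
E
```

```text
pos [485.5  65.9   6.5] yaw 84.19 rot [-1.7996e+02  1.0000e-02  8.4190e+01] w 34.2 t 5.725 F [0.4 0.4 0.6] j7 1.17
shares -0.001 0.019 -0.019
```

View pics/w6.png

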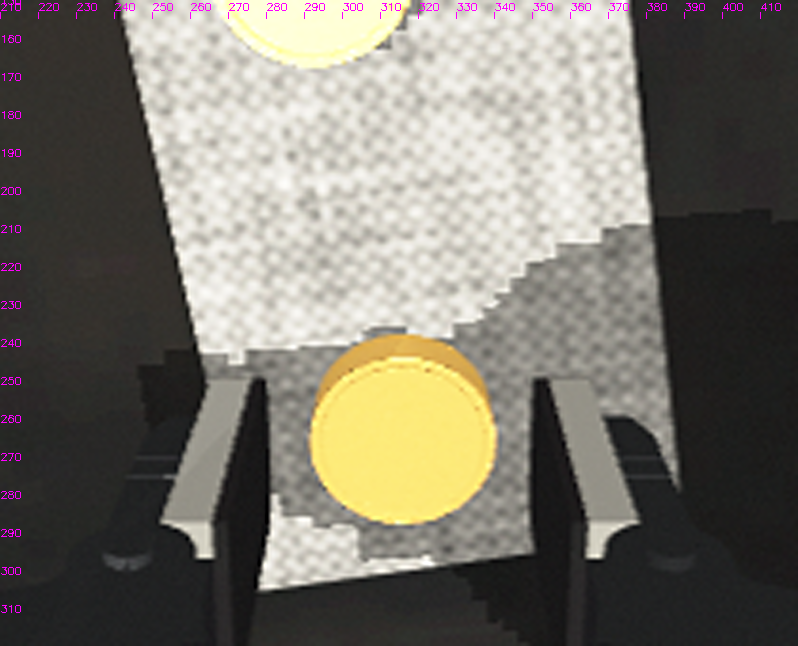

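View pics/s6.png

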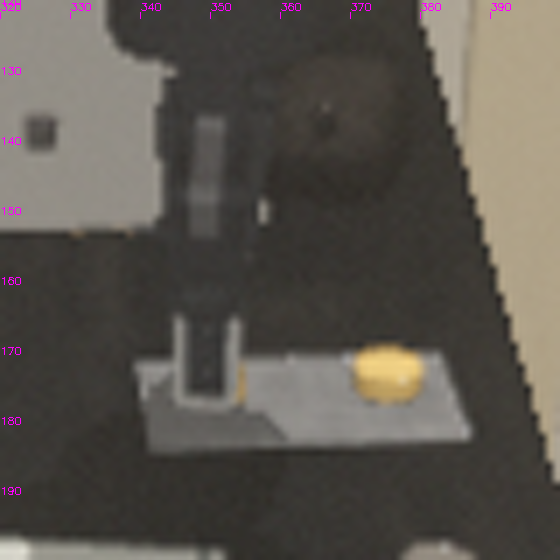

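>>> apply_moves --pt "0 0 0.08 0" --pt "0 0 0 0"

```text
time: 6.08
eef_pos: [485.8, 65.9, 4.8]
tool_rot: [-3.141, -0.0, 1.469]
ft_force: [-0.2, -0.2, -0.3]
width: 33.9
```

>>> apply_moves --pt "0 0 0 0" --pt "0 0 0 0" --pt "0 0 0 0" --hand 1 --force 30

```text
time: 6.45
eef_pos: [485.8, 65.9, 5.1]
tool_rot: [3.142, 0.0, 1.469]
ft_force: [-0.6, 0.3, 3.6]
width: 21.3
```

```bash
python3 - <<'E'
from h import *
go(486,65.8,7)
d=r.get_image("wrist"); crop(d["color"],210,150,420,320,3.8,"w7.png")
E
```

```text
pos [485.8  65.9   5.1] yaw 84.19 rot [180.     0.    84.19] w 21.3 t 6.45 F [-0.6  0.3  3.6] j7 1.17
shares -0.002 0.008 -0.077
```

View pics/w7.png

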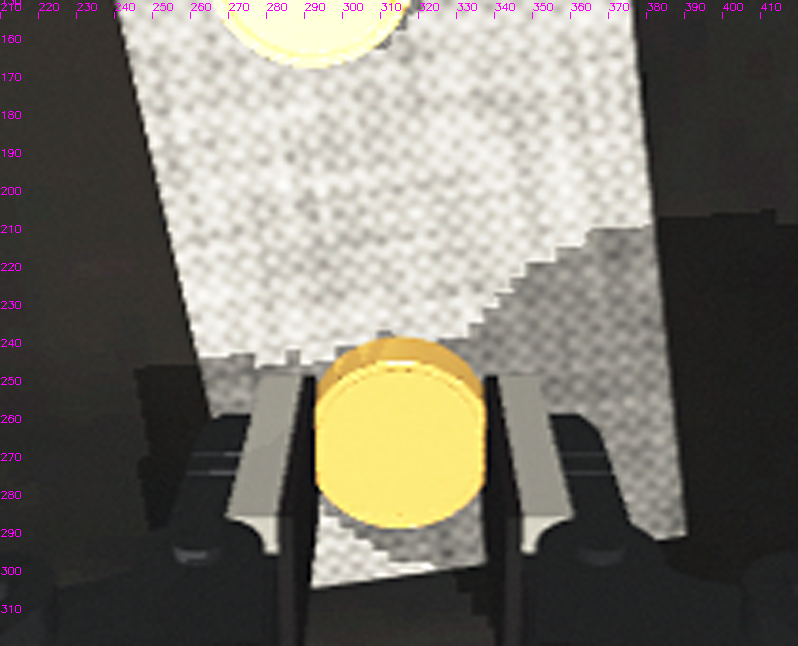

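>>> apply_moves --pt "0 0 -0.4 0" --pt "0 0 -0.8 0" --pt "0 0 -0.8 0" --pt "0 0 0 0"

```text
time: 7.0
eef_pos: [487.0, 66.1, 56.3]
tool_rot: [3.138, -0.001, 1.469]
ft_force: [-0.3, 0.1, -1.8]
width: 21.4
```

```bash
python3 - <<'E'
from h import *
go(584.1,273.7,60)
d=r.get_image("wrist"); crop(d["color"],210,150,420,320,3.8,"w8.png")
d=r.get_image("side"); crop(d["color"],320,100,400,180,7,"s8.png")
E
```

```text
pos [487.   66.1  56.3] yaw 84.18 rot [ 1.7982e+02 -6.0000e-02  8.4180e+01] w 21.4 t 7.0 F [-0.3  0.1 -1.8] j7 1.17
shares 8.655 3.023 -0.147
```

View pics/w8.png

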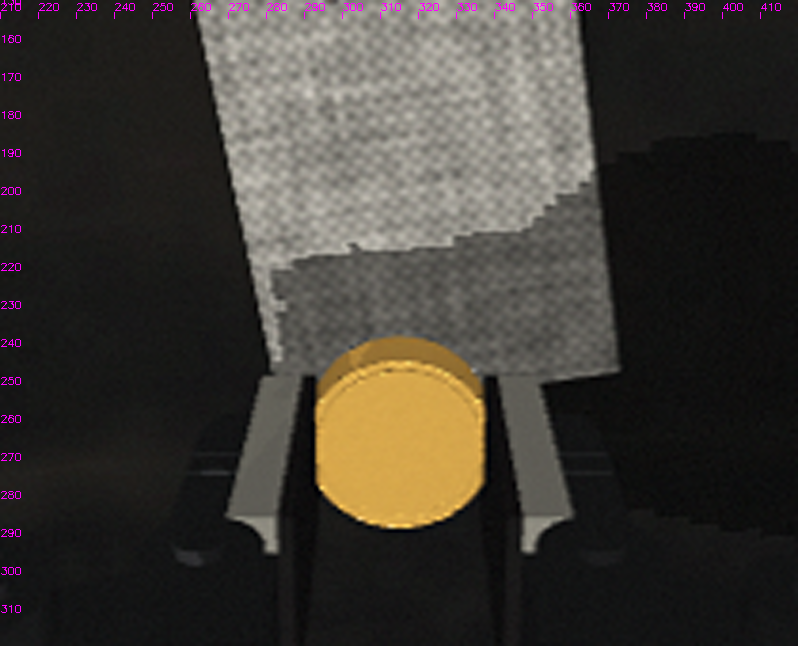

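View pics/s8.png

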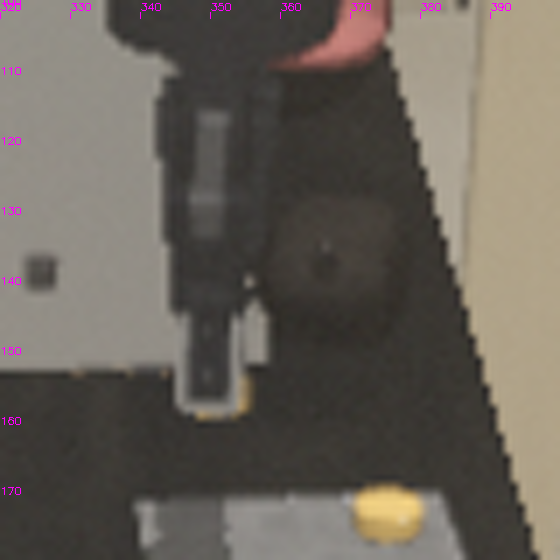

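>>> apply_moves --pt "0.962 0.336 -0.03 0" --pt "0.962 0.336 -0.03 0" --pt "0.962 0.336 -0.03 0" --pt "0.962 0.336 -0.03 0" --pt "0.962 0.336 -0.03 0" --pt "0.962 0.336 -0.03 0" --pt "0.962 0.336 0 0" --pt "0.962 0.336 0 0" --pt "0.962 0.336 0 0" --pt "0 0 0 0" --pt "0 0 0 0"

```text
time: 8.48
eef_pos: [581.9, 271.9, 58.4]
tool_rot: [-3.14, 0.002, 1.469]
ft_force: [1.3, -0.6, -0.8]
width: 21.5
```

```bash
python3 - <<'E'
from h import *
go(584.1,273.7,60)
d=r.get_image("wrist"); cv2.imwrite("pics/w9.png",d["color"]); crop(d["color"],230,60,460,300,3.2,"w9c.png")
for n,X in [("s1",(615.4,299.5,16)),("s2",(604.1,189,16)),("s3",(494.2,199.8,16)),("s4",(505.1,310.6,16)),("rec1",(584.1,273.7,16)),("rec2",(530.3,279.1,16)),("rec3",(524.9,225.4,20)),("rec4",(578.6,219.9,20)),("stud",(554.5,249.5,44))]: print(n,np.round(proj(d,X),1))
E
```

```text
pos [581.9 271.9  58.4] yaw 84.16 rot [-1.7989e+02  1.3000e-01  8.4160e+01] w 21.5 t 8.475 F [ 1.3 -0.6 -0.8] j7 0.96
shares 0.08 0.081 -0.065
s1 [363.  274.5]
s2 [195.9 274.2]
s3 [173.6  99. ]
s4 [371.5  98.3]
rec1 [319.8 234.5]
rec2 [320. 149.]
rec3 [226.5 150. ]
rec4 [233.5 236.8]
stud [269.4 207.1]
```

View pics/w9.png

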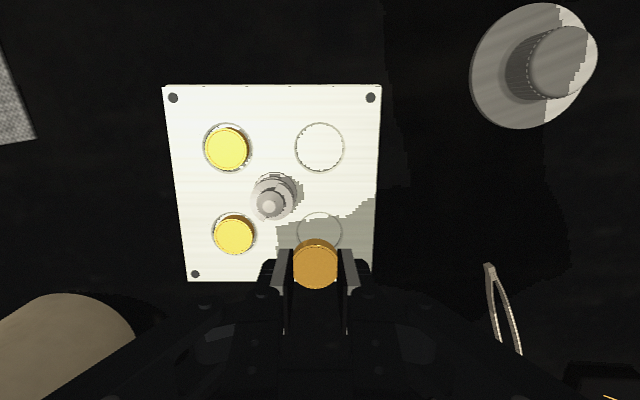

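View pics/w9c.png

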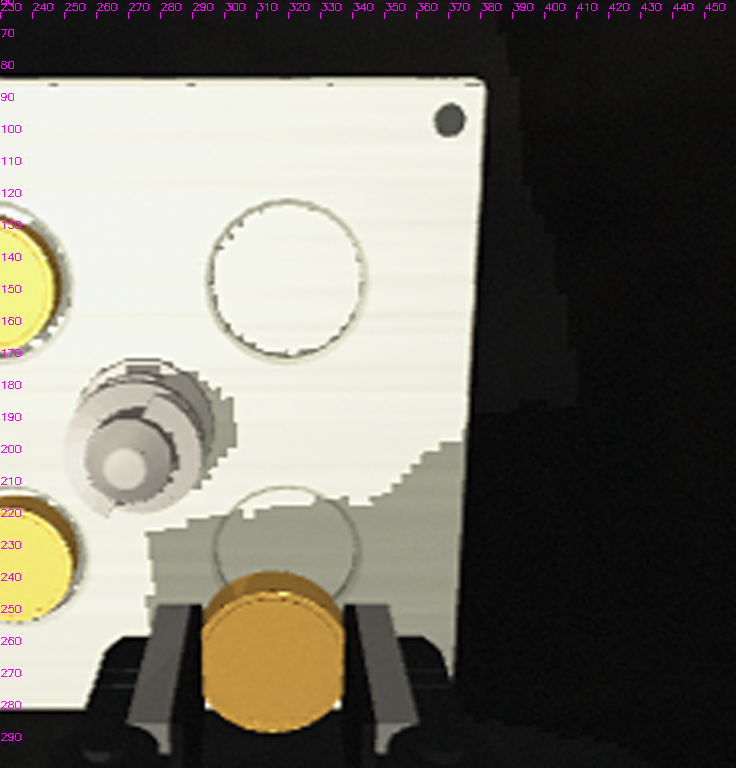

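```bash
python3 - <<'E'
from h import *
go(583.8,273.6,30)
p=r.get_obs()["eef_pos"]
d=r.get_image("wrist")
print(proj(d,p+[0,0,5.9]),ray(d,315.3,266.7,p[2]+5.9)-p, ray(d,319.8,234,16))
E
```

```text
pos [582.1 271.6  58.6] yaw 84.13 rot [-1.7991e+02  1.3000e-01  8.4130e+01] w 21.6 t 8.525 F [-0.5 -0.3 -0.3] j7 0.96
shares 0.086 0.058 1.146
(np.float64(316.92574660372605), np.float64(268.1692918987418)) [-0.87550244 -0.71103305  5.9       ] [584.06566554 273.45485027  16.        ]
```

>>> apply_moves --pt "0.1 0.085 0.4 0" --pt "0 0 0.6 0" --pt "0 0 0.44 0" --pt "0 0 0 0" --pt "0 0 0 0"

```text
time: 9.2
eef_pos: [585.4, 275.9, 23.4]
tool_rot: [3.142, -0.0, 1.469]
ft_force: [0.5, 0.2, 0.1]
width: 21.3
```

```bash
python3 - <<'E'
from h import *
go(584.5,274,14)
d=r.get_image("wrist"); crop(d["color"],230,60,460,300,3.2,"w10c.png")
d=r.get_image("side"); crop(d["color"],270,160,370,250,7,"s10.png")
E
```

```text
pos [585.4 275.9  23.4] yaw 84.19 rot [180.    -0.    84.19] w 21.3 t 9.2 F [0.5 0.2 0.1] j7 0.95
shares -0.079 -0.027 0.375
```

View pics/w10c.png

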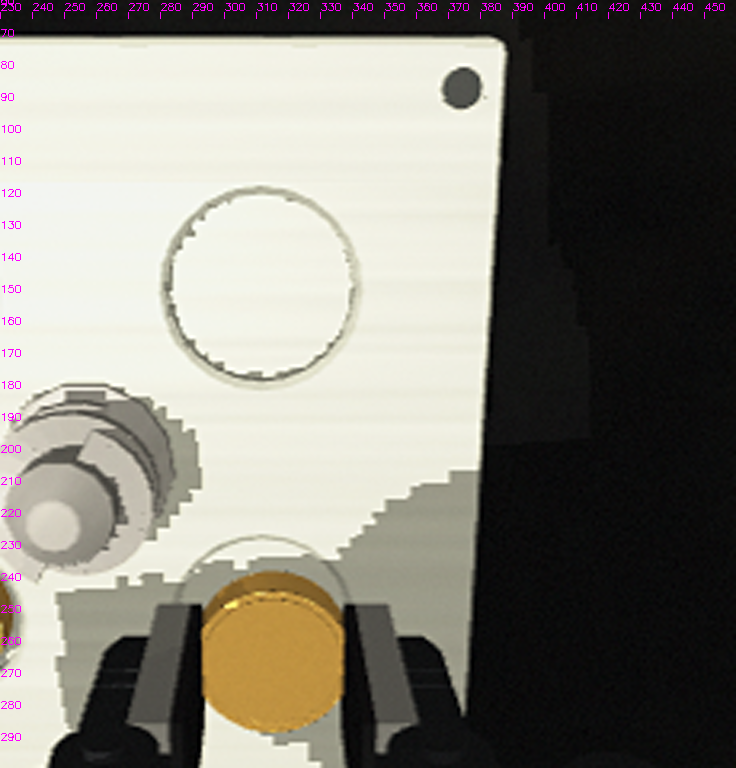

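View pics/s10.png

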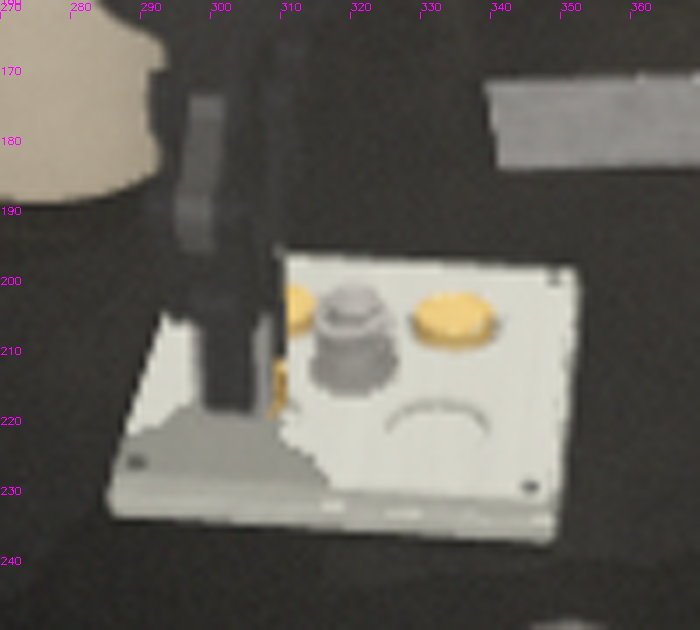

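```bash
python3 - <<'E'
from h import *
p=r.get_obs()["eef_pos"]; go(584.5,274,14)
d=r.get_image("wrist")
print(ray(d,315.3,266.7,p[2]+5.9)-p, ray(d,311.8,227.6,16), ray(d,230+262/3.2,60+288/3.2,16),p)
E
```

```text
pos [585.6 276.1  23.8] yaw 84.19 rot [ 1.7996e+02 -3.0000e-02  8.4190e+01] w 21.1 t 9.3 F [ 0.3  0.3 -0.1] j7 0.95
shares -0.086 -0.037 0.393
[-0.84733071 -0.73317386  5.9       ] [569.5247613  275.06203205  16.        ] [529.96198114 279.21919568  16.        ] [585.62786553 276.05101498  23.82284057]
```

>>> apply_moves --pt "-0.079 -0.048 0.0 0" --pt "0 0 0.1 0" --pt "0 0 0.15 0" --pt "0 0 0.1 0" --pt "0 0 0.03 0" --pt "0 0 0 0" --pt "0 0 0 0"

```text
time: 10.22
eef_pos: [583.7, 274.0, 14.5]
tool_rot: [-3.141, 0.0, 1.469]
ft_force: [-2.0, -0.3, 6.0]
width: 21.5
```

```bash
python3 - <<'E'
from h import *
go(584.2,274.2,14)
d=r.get_image("wrist"); crop(d["color"],230,60,460,300,3.2,"w11c.png")
d=r.get_image("side"); crop(d["color"],270,160,370,250,7,"s11.png")
E
```

```text
pos [583.7 274.   14.5] yaw 84.19 rot [-1.7998e+02  1.0000e-02  8.4190e+01] w 21.5 t 10.225 F [-2.  -0.3  6. ] j7 0.96
shares 0.011 0.017 0.02
```

View pics/w11c.png

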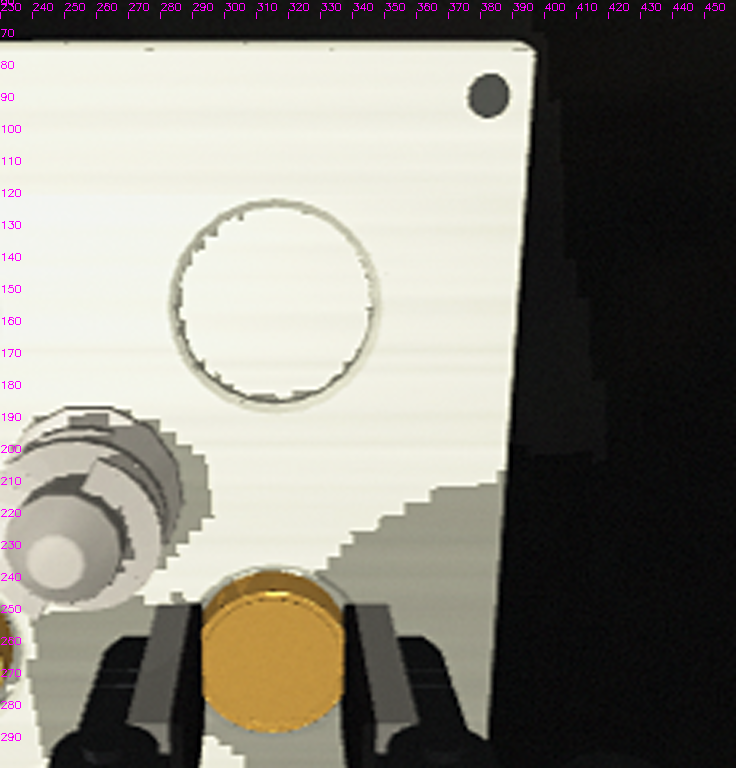

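>>> apply_moves --pt "0 0 0 0" --pt "0 0 0 0" --pt "0 0 -0.4 0" --pt "0 0 -0.8 0" --pt "0 0 -0.8 0" --hand 0.2

```text
time: 10.95
eef_pos: [584.3, 274.3, 65.8]
tool_rot: [3.141, -0.001, 1.469]
ft_force: [-0.3, 1.1, 0.2]
width: 34.0
```

```bash
python3 - <<'E'
from h import *
go(423.8,61.4,60)
d=r.get_image("wrist"); crop(d["color"],230,60,460,300,3.2,"w12c.png")
E
```

```text
pos [584.3 274.3  65.8] yaw 84.19 rot [ 1.7994e+02 -4.0000e-02  8.4190e+01] w 34.0 t 10.95 F [-0.3  1.1  0.2] j7 0.96
shares -9.121 -5.527 0.233
```

View pics/w12c.png

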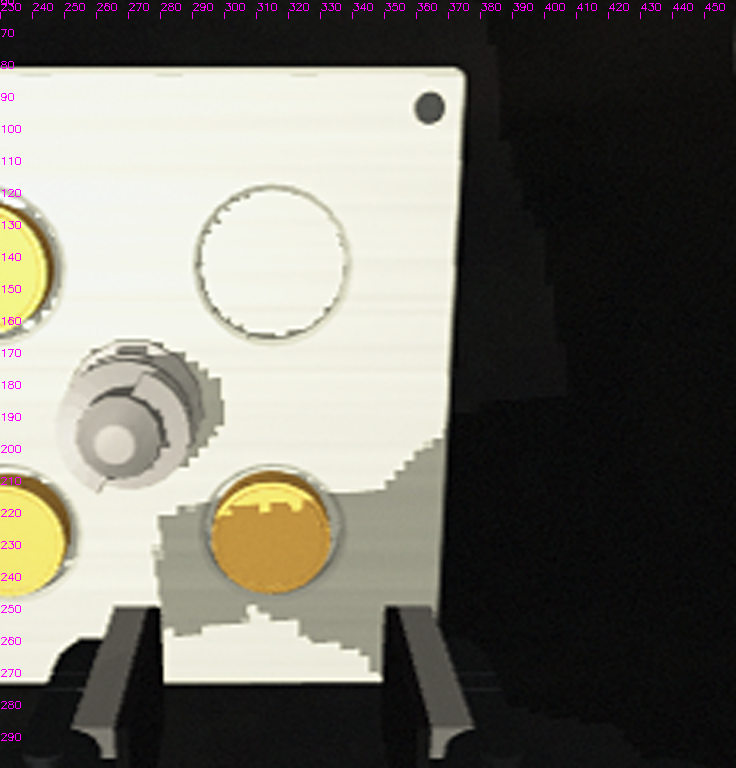

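>>> apply_moves --pt "-0.912 -0.553 0 0" --pt "-0.912 -0.553 0 0" --pt "-0.912 -0.553 0 0" --pt "-0.912 -0.553 0 0" --pt "-0.912 -0.553 0 0" --pt "-0.912 -0.553 0 0" --pt "-0.912 -0.553 0 0" --pt "-0.912 -0.553 0 0" --pt "-0.912 -0.553 0 0" --pt "-0.912 -0.553 0 0" --pt "0 0 0.5 0" --pt "0 0 0.5 0" --pt "0 0 0.4 0" --pt "0 0 0 0" --pt "0 0 0 0"

```text
time: 12.88
eef_pos: [423.8, 61.0, 30.2]
tool_rot: [3.141, 0.001, 1.469]
ft_force: [-0.7, -0.4, -0.1]
width: 33.9
```

```bash
python3 - <<'E'
from h import *
go(423.6,61.4,5)
d=r.get_image("wrist"); crop(d["color"],210,150,420,320,3.8,"w13.png")
print(proj(d,(423.6,61.4,11)))
E
```

```text
pos [423.8  61.   30.2] yaw 84.17 rot [1.7998e+02 3.0000e-02 8.4170e+01] w 33.9 t 12.875 F [-0.7 -0.4 -0.1] j7 0.49
shares 0.015 -0.011 1.009
(np.float64(317.38435495405264), np.float64(246.23549908250743))
```

View pics/w13.png

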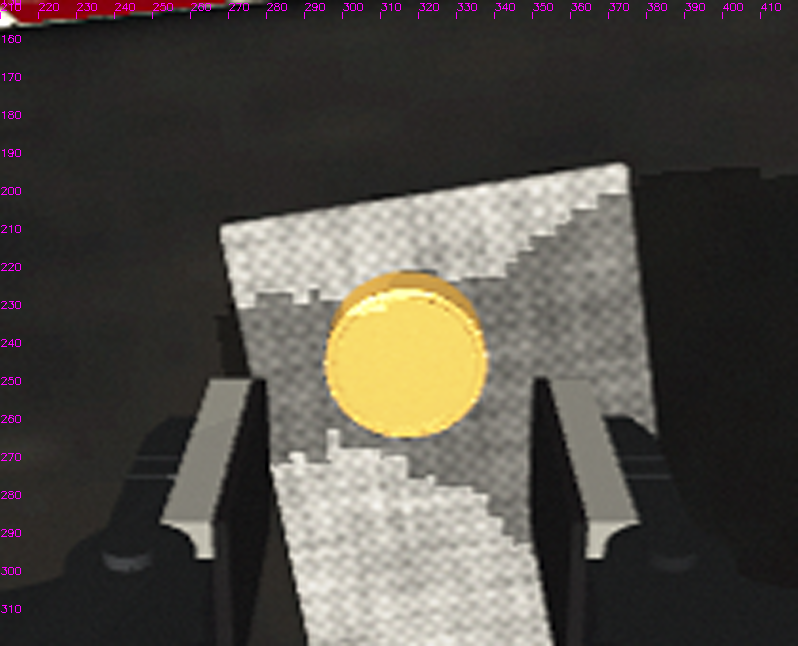

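>>> apply_moves --pt "0.01 -0.015 0.4 0" --pt "0 0 0.4 0" --pt "0 0 0.21 0" --pt "0 0 0 0" --pt "0 0 0 0"

```text
time: 13.55
eef_pos: [423.2, 61.4, 4.8]
tool_rot: [3.142, 0.001, 1.47]
ft_force: [0.1, 0.4, -0.3]
width: 34.1
```

>>> apply_moves --pt "0 0 0 0" --pt "0 0 0 0" --pt "0 0 0 0" --hand 1 --force 30

```text
time: 13.92
eef_pos: [423.3, 61.4, 4.9]
tool_rot: [3.141, 0.0, 1.47]
ft_force: [-0.7, -0.3, 6.1]
width: 21.7
```

>>> apply_moves --pt "0 0 -0.4 0" --pt "0 0 -0.8 0" --pt "0 0 -0.95 0" --pt "0 0 0 0"

```text
time: 14.42
eef_pos: [423.9, 61.4, 59.3]
tool_rot: [3.14, -0.001, 1.469]
ft_force: [-0.3, -1.0, -0.6]
width: 21.2
```

```bash
python3 - <<'E'
from h import *
go(530.4,279.7,60)
d=r.get_image("wrist"); crop(d["color"],210,150,420,320,3.8,"w14.png")
E
```

```text
pos [423.9  61.4  59.3] yaw 84.14 rot [ 1.7989e+02 -4.0000e-02  8.4140e+01] w 21.2 t 14.425 F [-0.3 -1.  -0.6] j7 0.34
shares 9.12 3.346 -0.029
```

View pics/w14.png

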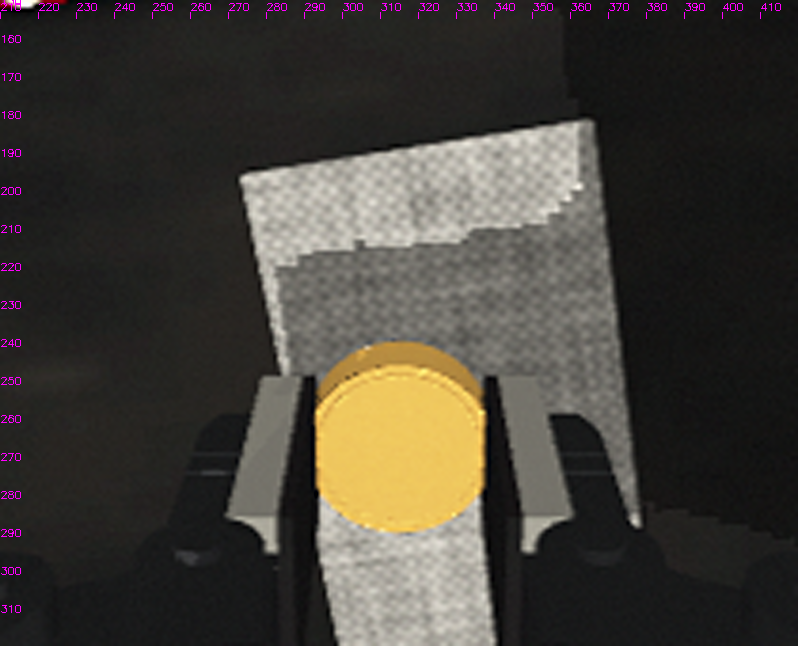

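>>> apply_moves --pt "0.911 0.333 0 0" --pt "0.911 0.333 0 0" --pt "0.911 0.333 0 0" --pt "0.911 0.333 0 0" --pt "0.911 0.333 0 0" --pt "0.911 0.333 0 0" --pt "0.911 0.333 0 0" --pt "0.911 0.333 0 0" --pt "0.911 0.333 0 0" --pt "0.911 0.333 0 0" --pt "0 0 0.5 0" --pt "0 0 0.5 0" --pt "0 0 0.4 0" --pt "0 0 0 0" --pt "0 0 0 0" --pt "0 0 0 0"

```text
time: 16.48
eef_pos: [529.2, 279.6, 23.5]
tool_rot: [3.142, -0.0, 1.469]
ft_force: [0.1, -0.5, -0.7]
width: 21.5
```

```bash
python3 - <<'E'
from h import *
go(529.9,279.6,14.3)
d=r.get_image("wrist"); crop(d["color"],230,60,460,300,3.2,"w15.png")
print(proj(d,(583.7,273.7,20)))
E
```

```text
pos [529.2 279.6  23.5] yaw 84.18 rot [180.    -0.    84.18] w 21.5 t 16.475 F [ 0.1 -0.5 -0.7] j7 0.26
shares 0.004 0.029 0.368
(np.float64(316.11708876746656), np.float64(346.69874517853793))
```

View pics/w15.png

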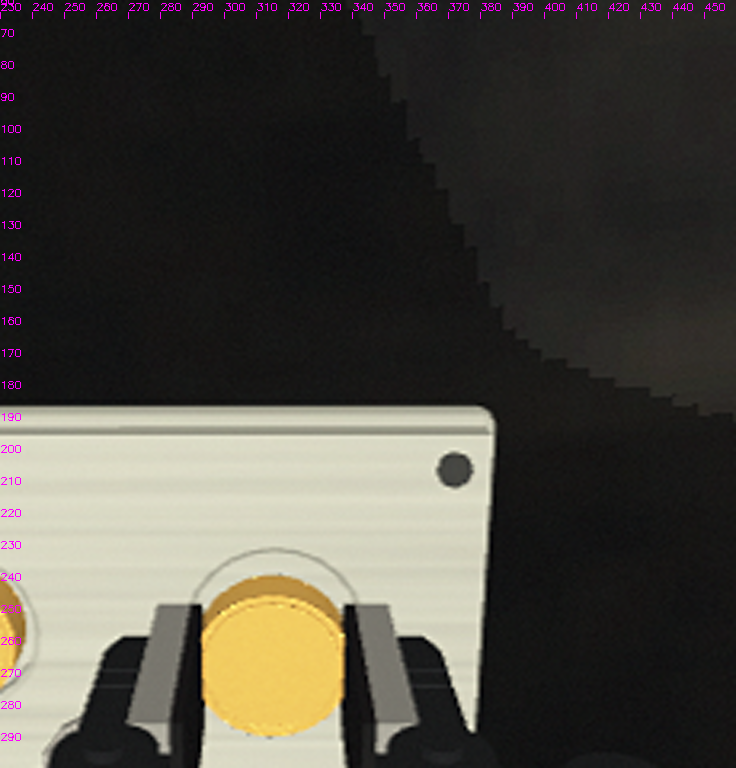

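>>> apply_moves --pt "0 0.012 0.1 0" --pt "0 0 0.15 0" --pt "0 0 0.1 0" --pt "0 0 0.03 0" --pt "0 0 0 0" --pt "0 0 0 0"

```text
time: 17.27
eef_pos: [529.0, 279.3, 14.4]
tool_rot: [-3.141, 0.001, 1.469]
ft_force: [-1.5, -1.9, 10.1]
width: 21.4
```

```bash
python3 - <<'E'
from h import *
go(529.9,279.6,14.3)
d=r.get_image("wrist"); crop(d["color"],230,60,460,300,3.2,"w16.png")
E
```

```text
pos [529.  279.3  14.4] yaw 84.19 rot [-1.7999e+02  7.0000e-02  8.4190e+01] w 21.4 t 17.275 F [-1.5 -1.9 10.1] j7 0.25
shares 0.014 0.034 0.006
```

View pics/w16.png

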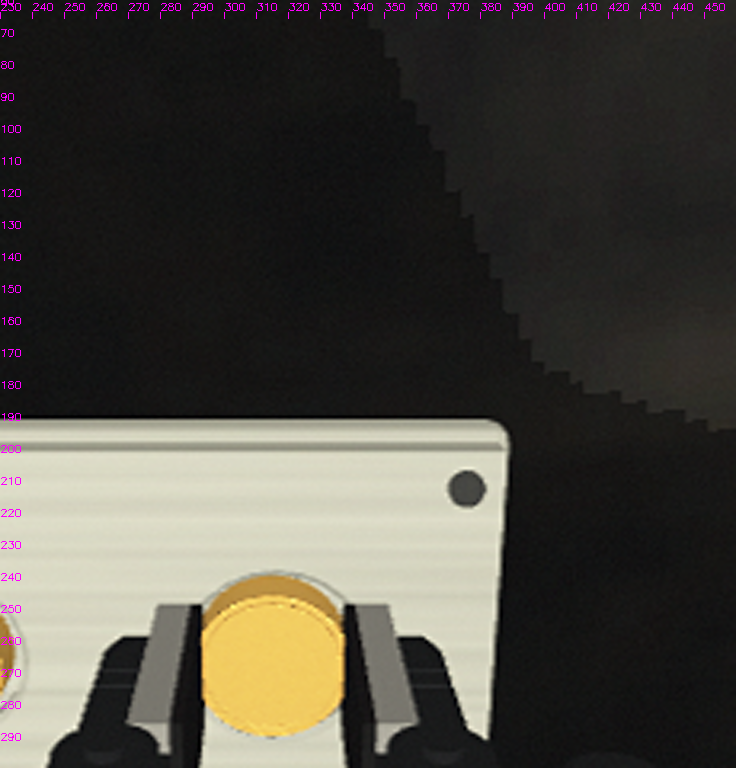

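>>> apply_moves --pt "0 0 0 0" --pt "0 0 0 0" --pt "0 0 -0.4 0" --pt "0 0 -0.8 0" --pt "0 0 -0.9 0" --pt "0 0 0 0" --hand 0.2

```text
time: 18.08
eef_pos: [530.6, 280.7, 68.7]
tool_rot: [3.139, -0.003, 1.469]
ft_force: [0.2, -0.6, -0.2]
width: 34.0
```

```bash
python3 - <<'E'
from h import *
go(498.7,405.5,70)
d=r.get_image("wrist"); cv2.imwrite("pics/w17.png",d["color"])
E
```

```text
pos [530.6 280.7  68.7] yaw 84.18 rot [ 1.7984e+02 -1.5000e-01  8.4180e+01] w 34.0 t 18.075 F [ 0.2 -0.6 -0.2] j7 0.31
shares 4.838 -1.774 -0.054
```

View pics/w17.png

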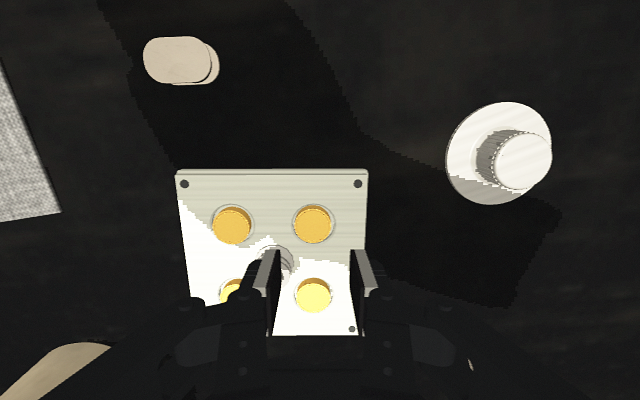

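>>> apply_moves --pt "0.97 -0.34 0 0" --pt "0.97 -0.34 0 0" --pt "0.97 -0.34 0 0" --pt "0.97 -0.34 0 0" --pt "0.97 -0.34 0 0" --pt "0 0 0 0" --pt "0 0 0 0" --hand -0.4

```text
time: 19.0
eef_pos: [499.3, 402.7, 65.3]
tool_rot: [-3.141, 0.003, 1.469]
ft_force: [0.0, 0.4, -0.1]
width: 59.7
```

```bash
python3 - <<'E'
from h import *
go(498.7,405.5,70)
d=r.get_image("wrist"); cv2.imwrite("pics/w18.png",d["color"])
print(proj(d,(498.7,405.5,31)),proj(d,(498.7,405.5,5)), r.get_obs()["joints"])
d=r.get_image("top"); crop(d["color"],270,170,350,240,9,"t18.png")
E
```

```text
pos [499.3 402.7  65.3] yaw 84.16 rot [-1.7995e+02  1.6000e-01  8.4160e+01] w 59.7 t 19.0 F [ 0.   0.4 -0.1] j7 0.18
shares 0.108 -0.037 -0.19
(np.float64(321.1739547430026), np.float64(235.02176307250343)) (np.float64(320.56794845855944), np.float64(220.6250589237784)) [-0.36485445  0.89670222 -0.62615654  1.6532029   0.6764721   0.8227859
  0.17794934]
```

View pics/w18.png

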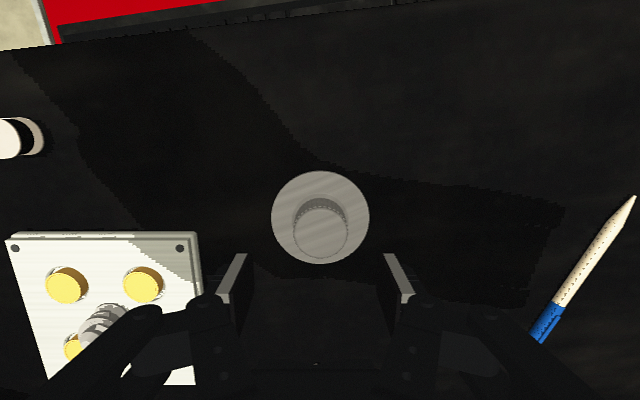

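View pics/t18.png

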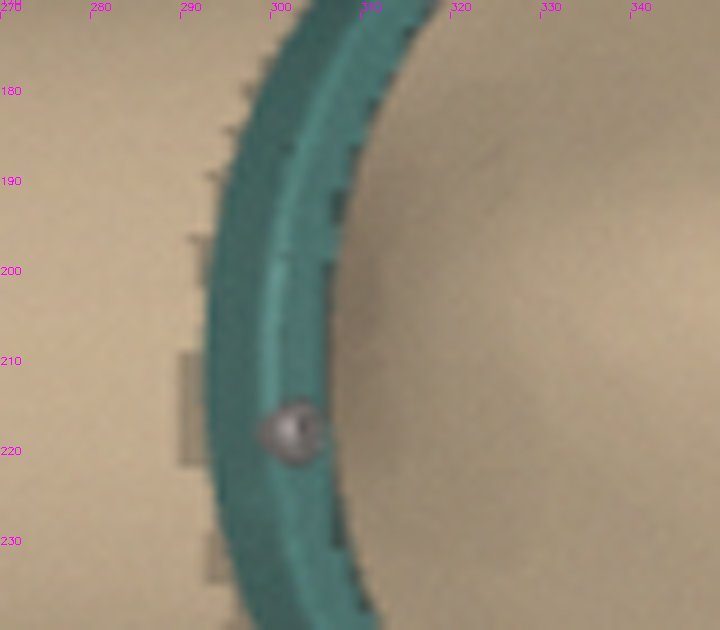

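>>> apply_moves --pt "0 0 -0.2 -1" --pt "0 0 0 -1" --pt "0 0 0 -1" --pt "0 0 0 -1" --pt "0 0 0 -1" --pt "0 0 0 -1" --pt "0 0 0 -1" --pt "0 0 0 -1" --pt "0 0 0 -1" --pt "0 0 0 -1" --pt "0 0 0 -1" --pt "0 0 0 -1" --pt "0 0 0 0" --pt "0 0 0 0"

```text
time: 20.85
eef_pos: [499.5, 403.7, 70.8]
tool_rot: [-3.141, -0.001, -2.723]
ft_force: [0.9, 0.2, 0.0]
width: 59.8
```

```bash
python3 - <<'E'
from h import *
go(498.2,405.3,70)
d=r.get_image("wrist"); cv2.imwrite("pics/w19.png",d["color"])
print(proj(d,(498.2,405.3,31)),proj(d,(498.2,405.3,5)), r.get_obs()["joints"])
E
```

```text
pos [499.5 403.7  70.8] yaw -156.02 rot [-1.7996e+02 -6.0000e-02 -1.5602e+02] w 59.8 t 20.85 F [0.9 0.2 0. ] j7 2.01
shares 0.023 0.081 0.033
(np.float64(315.14479957352575), np.float64(237.98700461998655)) (np.float64(315.006236271545), np.float64(223.60762044894955)) [-0.16577727  1.06536174 -1.07636088  1.64414228  1.03918427  1.10536694
  2.01043877]
```

View pics/w19.png

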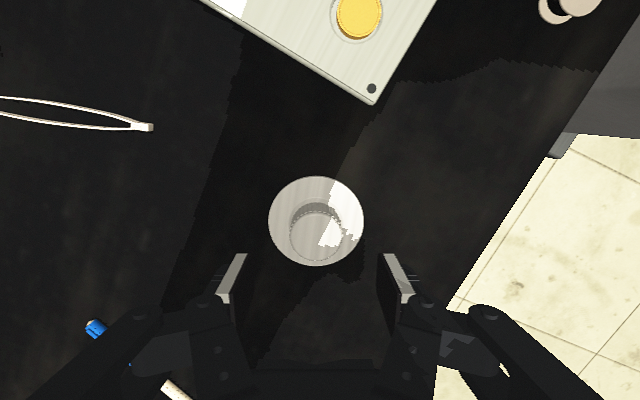

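>>> apply_moves --pt "0.026 0.069 0.6 0" --pt "0 0 0.8 0" --pt "0 0 0.8 0" --pt "0 0 0.39 0" --pt "0 0 0 0" --pt "0 0 0 0" --pt "0 0 0 0"

```text
time: 21.78
eef_pos: [498.1, 406.1, 7.0]
tool_rot: [3.141, 0.0, -2.719]
ft_force: [-0.1, -0.5, -0.4]
width: 59.7
```

```bash
python3 - <<'E'
from h import *
go(498.2,405,6)
d=r.get_image("wrist"); crop(d["color"],200,130,430,320,3.4,"w20.png")
p=r.get_obs()["eef_pos"]
print(proj(d,(498.2,405,31)),proj(d,(498.2,405,5)), proj(d,[p[0],p[1],31]),proj(d,[p[0],p[1],5]))
E
```

```text
pos [498.1 406.1   7. ] yaw -155.81 rot [ 1.7997e+02  2.0000e-02 -1.5581e+02] w 59.7 t 21.775 F [-0.1 -0.5 -0.4] j7 1.96
shares 0.016 -0.043 0.039
(np.float64(315.19614700729676), np.float64(288.98362325654966)) (np.float64(315.0612006419708), np.float64(261.2682957686319)) (np.float64(314.4183032858307), np.float64(290.97222480190635)) (np.float64(314.40234799353397), np.float64(263.00312992293846))
```

View pics/w20.png

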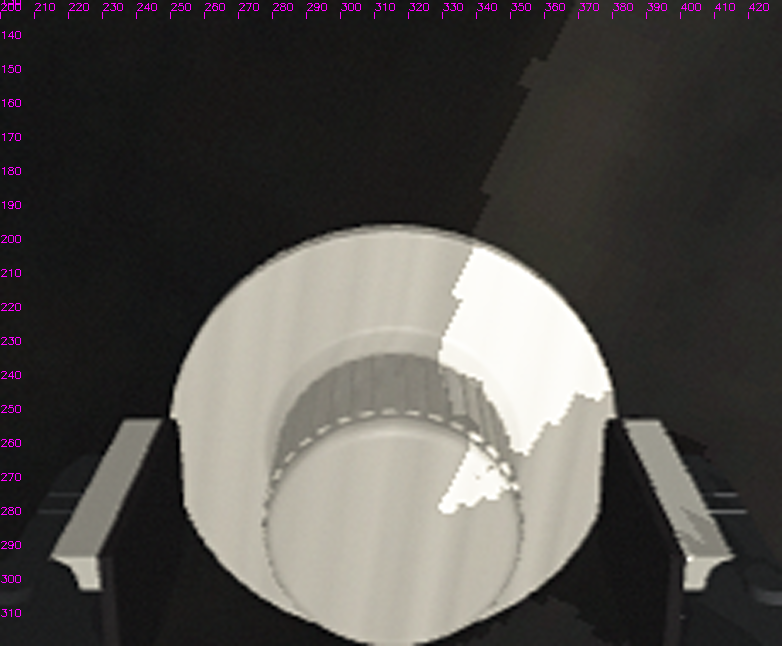

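```bash
python3 - <<'E'
from h import *
o=r.get_obs();p=o["eef_pos"];yaw=o["tool_rot"][2]
Y=np.array([np.sin(yaw),-np.cos(yaw),0]);X=np.array([np.cos(yaw),np.sin(yaw),0])
d=r.get_image("wrist")
def fit(z,rad,c):
    pass
for s in (0,-1,-2,-3,-4):
    c=np.array([p[0],p[1],0])+s*Y
    a=np.linspace(0,6.28,200)
    f=lambda z,rad:np.array([proj(d,c+rad*(np.cos(t)*X+np.sin(t)*Y)+[0,0,z]) for t in a])
    F=f(5,34);K=f(31,17)
    print(s,"flange top row",F[:,1].min(),"knob rows",K[:,1].min(),K[:,1].max(),"knob cols",K[:,0].min(),K[:,0].max())
E
```

```text
0 flange top row 199.8582751010131 knob rows 255.88276538899174 324.0967803876531 knob cols 275.36769910287603 353.2790609496893
-1 flange top row 197.86775909548734 knob rows 253.71967273231942 322.2277466618198 knob cols 275.28357727414556 353.36271181409336
-2 flange top row 195.86949885633945 knob rows 251.5469033420692 320.35094261350685 knob cols 275.1990922266574 353.446723575551
-3 flange top row 193.86344910130643 knob rows 249.36439213844062 318.46631968525907 knob cols 275.11424160287953 353.53109857465176
-4 flange top row 191.84956419440118 knob rows 247.17207345673873 316.5738289141907 knob cols 275.02902302483204 353.61583917226983
```

>>> apply_moves --pt "0.01 -0.056 0.03 0" --pt "0 0 0 0" --pt "0 0 0 0"

```text
time: 22.25
eef_pos: [498.1, 404.3, 5.4]
tool_rot: [-3.142, -0.001, -2.719]
ft_force: [-0.2, -0.5, 0.0]
width: 60.0
```

>>> apply_moves --pt "0 0 0 0" --pt "0 0 0 0" --pt "0 0 0 0" --pt "0 0 0 0" --hand 1 --force 50

```text
time: 22.75
eef_pos: [498.2, 404.5, 5.8]
tool_rot: [3.141, -0.001, -2.719]
ft_force: [-0.7, -0.8, 4.1]
width: 32.5
```

>>> apply_moves --pt "0 0 -0.4 0" --pt "0 0 -0.8 0" --pt "0 0 -1 0" --pt "0 0 -0.6 0" --pt "0 0 0 0" --pt "0 0 0 0"

```text
time: 23.5
eef_pos: [498.2, 403.8, 75.0]
tool_rot: [-3.141, -0.001, -2.719]
ft_force: [-0.4, -0.2, -2.2]
width: 32.7
```

```bash
python3 - <<'E'
from h import *
go(554.3,249.6,75); print(r.get_obs()["joints"])
d=r.get_image("wrist"); crop(d["color"],200,130,430,320,3.4,"w21.png")
E
```

```text
pos [498.2 403.8  75. ] yaw -155.81 rot [-1.7994e+02 -8.0000e-02 -1.5581e+02] w 32.7 t 23.5 F [-0.4 -0.2 -2.2] j7 2.01
shares 0.479 -6.545 0.001
[-0.16512957  1.05952386 -1.07969041  1.64495257  1.03320471  1.10954153
  2.01429279]
```

View pics/w21.png

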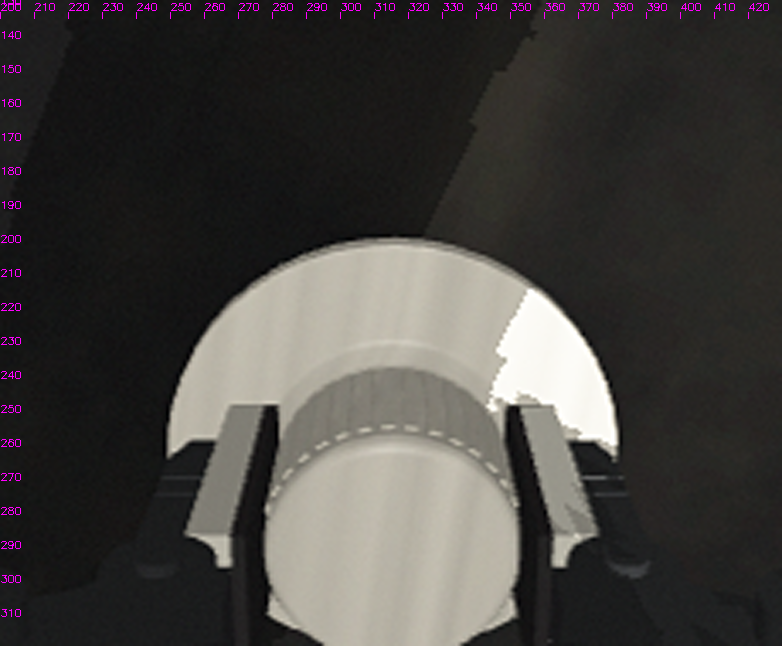

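>>> apply_moves --pt "0.068 -0.935 0 0" --pt "0.068 -0.935 0 0" --pt "0.068 -0.935 0 0" --pt "0.068 -0.935 0 0" --pt "0.068 -0.935 0 0" --pt "0.068 -0.935 0 0" --pt "0.068 -0.935 0 0" --pt "0 0 0 0" --pt "0 0 0 0" --pt "0 0 0 0"

```text
time: 24.8
eef_pos: [553.7, 251.7, 75.5]
tool_rot: [3.141, -0.001, -2.717]
ft_force: [-0.9, 0.2, -1.1]
width: 32.5
```

```bash
python3 - <<'E'
from h import *
go(554.1,249.6,40); print(r.get_obs()["joints"])
d=r.get_image("wrist"); cv2.imwrite("pics/w22.png",d["color"])
for n,X in [("s1",(615.4,299.5,16)),("s2",(604.1,189,16)),("s3",(494.2,199.8,16)),("s4",(505.1,310.6,16))]: print(n,np.round(proj(d,X),1))
d=r.get_image("side"); crop(d["color"],270,130,370,250,6,"s22.png")
E
```

```text
pos [553.7 251.7  75.5] yaw -155.7 rot [ 1.7994e+02 -5.0000e-02 -1.5570e+02] w 32.5 t 24.8 F [-0.9  0.2 -1.1] j7 2.21
shares 0.018 -0.083 1.42
[ 0.11988003  1.03626676 -1.09621814  1.74316921  1.05308395  1.07577937
  2.2085905 ]
s1 [206.6 248.2]
s2 [281.4 105.5]
s3 [427.1 191.9]
s4 [340.6 315. ]
```

View pics/w22.png

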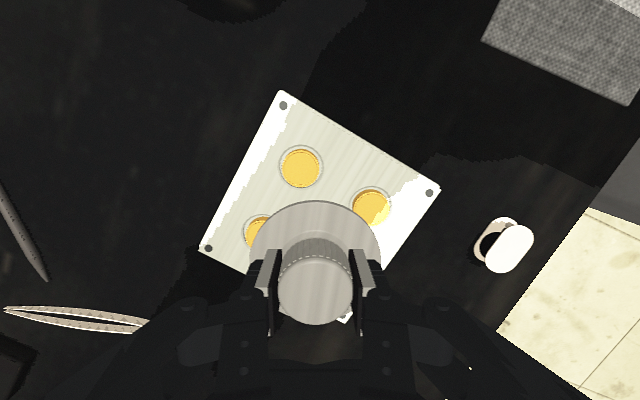

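View pics/s22.png

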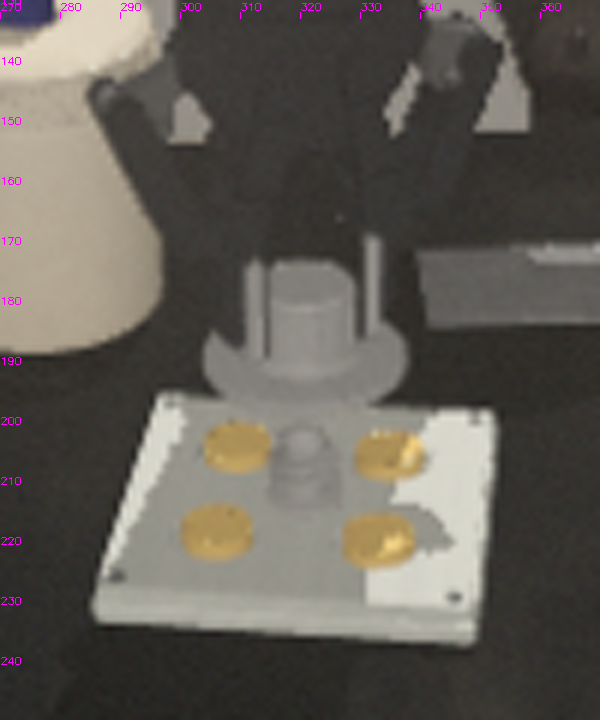

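>>> apply_moves --pt "0.007 -0.084 0.2 0" --pt "0 0 0.4 0" --pt "0 0 0.4 0" --pt "0 0 0.3 0" --pt "0 0 0.28 0" --pt "0 0 0 0" --pt "0 0 0 0"

```text
time: 25.78
eef_pos: [555.1, 248.5, 36.2]
tool_rot: [3.141, -0.001, -2.719]
ft_force: [-0.3, -0.3, -1.2]
width: 32.8
```

```bash
python3 - <<'E'
from h import *
go(554.4,249.7,31)
d=r.get_image("side"); crop(d["color"],270,130,370,250,6,"s23.png")
E
```

```text
pos [555.1 248.5  36.2] yaw -155.8 rot [ 1.7999e+02 -3.0000e-02 -1.5580e+02] w 32.8 t 25.775 F [-0.3 -0.3 -1.2] j7 2.17
shares 0.007 0.058 0.207
```

View pics/s23.png

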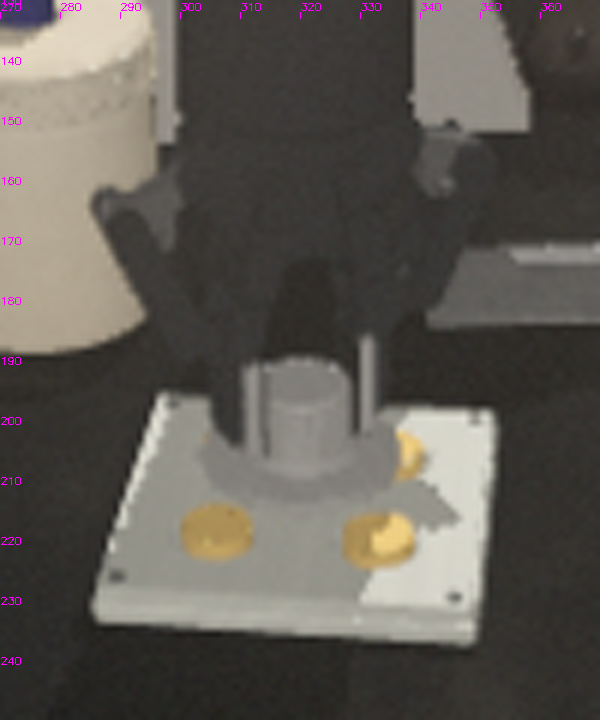

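>>> apply_moves --pt "0.004 0.044 0.06 0" --pt "0 0 0.06 0" --pt "0 0 0.06 0" --pt "0 0 0.05 0" --pt "0 0 0 0" --pt "0 0 0 0"

```text
time: 26.58
eef_pos: [554.6, 249.3, 31.2]
tool_rot: [-3.141, -0.0, -2.719]
ft_force: [-0.4, -1.3, 5.3]
width: 32.6
```

```bash
python3 - <<'E'
from h import *
go(554.4,249.7,31)
E
```

```text
pos [554.6 249.3  31.2] yaw -155.81 rot [-1.7997e+02 -2.0000e-02 -1.5581e+02] w 32.6 t 26.575 F [-0.4 -1.3  5.3] j7 2.17
shares -0.0 0.02 0.007
```

>>> apply_moves --pt "0 0 0 1" --pt "0 0 0 1" --pt "0 0 0 1" --pt "0 0 0 1"

```text
time: 27.08
eef_pos: [554.5, 249.0, 30.3]
tool_rot: [-3.141, -0.001, 2.86]
ft_force: [0.4, -0.1, 0.2]
width: 33.1
```

```bash
python3 - <<'E'
from h import *
go(554.4,249.7,31); print(r.get_obs()["wrist_torque"],r.get_obs()["joints"])
E
```

```text
pos [554.5 249.   30.3] yaw 163.86 rot [-1.7995e+02 -3.0000e-02  1.6386e+02] w 33.1 t 27.075 F [ 0.4 -0.1  0.2] j7 1.52
shares 0.012 0.025 -0.029
[-0.15235036  0.10108316  0.00198148] [ 0.05719391  1.03462913 -0.93404419  1.76064684  1.03976383  0.93009182
  1.51737273]
```

>>> apply_moves --pt "0 0 0.02 1" --pt "0 0 0.02 1" --pt "0 0 0.016 1"

```text
time: 27.45
eef_pos: [553.9, 249.0, 29.0]
tool_rot: [-3.14, -0.0, 2.337]
ft_force: [-2.1, -1.2, 0.9]
width: 32.4
```

```bash
python3 - <<'E'
from h import *
go(554.4,249.7,31); print(r.get_obs()["wrist_torque"])
E
```

```text
pos [553.9 249.   29. ] yaw 133.88 rot [-1.7989e+02 -2.0000e-02  1.3388e+02] w 32.4 t 27.45 F [-2.1 -1.2  0.9] j7 1.05
shares 0.007 0.036 -0.081
[-0.25090695  0.46169953  0.06981323]
```

>>> apply_moves --pt "0 0 0.015 1" --pt "0 0 0.015 1" --pt "0 0 0.015 1" --pt "0 0 0.015 1"

```text
time: 27.95
eef_pos: [553.3, 249.5, 27.6]
tool_rot: [-3.139, 0.0, 1.639]
ft_force: [-2.2, -0.7, 2.9]
width: 32.6
```

```bash
python3 - <<'E'
from h import *
go(554.4,249.7,31); print(r.get_obs()["wrist_torque"])
E
```

```text
pos [553.3 249.5  27.6] yaw 93.91 rot [-1.7986e+02  2.0000e-02  9.3910e+01] w 32.6 t 27.95 F [-2.2 -0.7  2.9] j7 0.44
shares 0.005 0.045 -0.136
[-0.04205757  0.73276301  0.04508699]
```

>>> apply_moves --pt "0 0 0.014 1" --pt "0 0 0.014 1" --pt "0 0 0.014 1"

```text
time: 28.32
eef_pos: [553.2, 250.1, 26.6]
tool_rot: [-3.139, 0.001, 1.116]
ft_force: [-3.9, 0.7, 2.5]
width: 32.3
```

```bash
python3 - <<'E'
from h import *
go(554.4,249.7,31); print(r.get_obs()["wrist_torque"])
d=r.get_image("side"); crop(d["color"],270,130,370,250,6,"s24.png")
d=r.get_image("wrist"); crop(d["color"],150,60,430,320,2.8,"w24.png")
E
```

```text
pos [553.2 250.1  26.6] yaw 63.93 rot [-1.7987e+02  4.0000e-02  6.3930e+01] w 32.3 t 28.325 F [-3.9  0.7  2.5] j7 0.01
shares 0.008 0.049 -0.176
[ 0.10040381  0.67706392 -0.02303647]
```

View pics/s24.png

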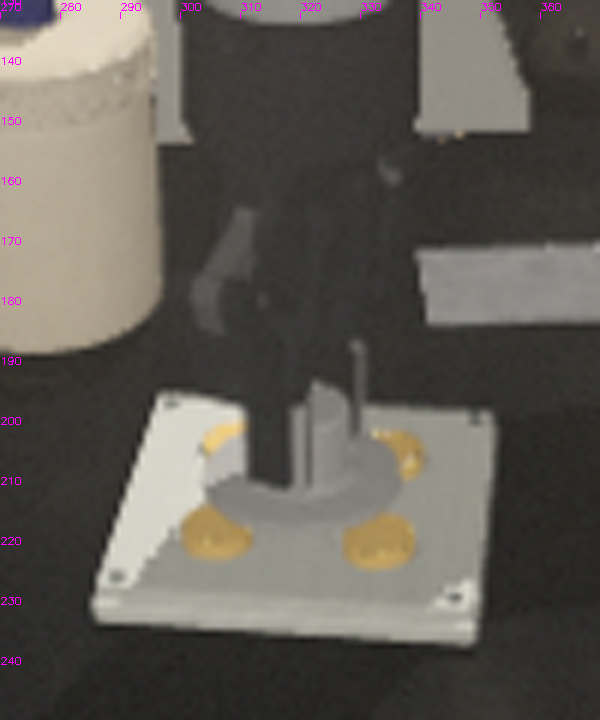

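View pics/w24.png

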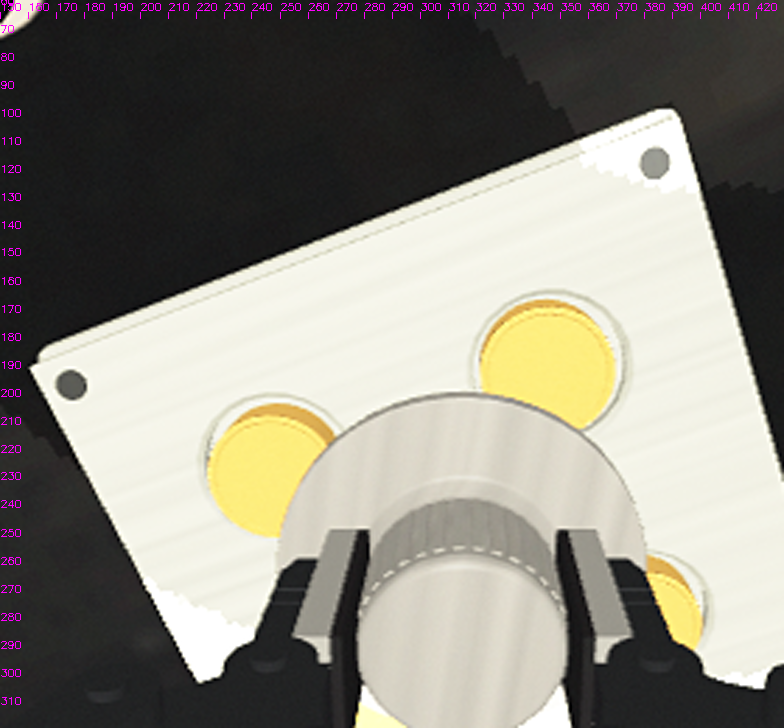

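>>> apply_moves --pt "0 -0.02 0.014 0.8" --pt "0 0 0.012 0.7" --pt "0 0 0 0"

```text
time: 28.8
eef_pos: [553.5, 250.6, 26.1]
tool_rot: [-3.14, 0.0, 0.863]
ft_force: [-2.8, 1.4, 4.7]
width: 32.5
```

```bash
python3 - <<'E'
from h import *
go(554.4,249.7,31); print(r.get_obs()["wrist_torque"])
E
```

```text
pos [553.5 250.6  26.1] yaw 49.47 rot [-1.7993e+02  1.0000e-02  4.9470e+01] w 32.5 t 28.8 F [-2.8  1.4  4.7] j7 -0.18
shares -0.003 0.049 -0.198
[ 0.34573634  0.75673951 -0.03271082]
```

>>> apply_moves --pt "0 0 0.008 0.6" --pt "0 0 0.008 0.6" --pt "0 0 0 0"

```text
time: 29.18
eef_pos: [553.8, 250.9, 25.8]
tool_rot: [-3.14, -0.0, 0.654]
ft_force: [-2.9, 1.6, 5.2]
width: 32.5
```

```bash
python3 - <<'E'
from h import *
go(554.4,249.7,31); print(r.get_obs()["wrist_torque"])
E
```

```text
pos [553.8 250.9  25.8] yaw 37.46 rot [-1.7992e+02 -2.0000e-02  3.7460e+01] w 32.5 t 29.175 F [-2.9  1.6  5.2] j7 -0.34
shares -0.009 0.051 -0.206
[ 0.37235604  0.58526071 -0.09246207]
```

>>> apply_moves --pt "0 0 0.008 0.5" --pt "0 0 0.008 0.5" --pt "0 0 0 0"

```text
time: 29.55
eef_pos: [554.0, 250.9, 25.8]
tool_rot: [-3.14, -0.001, 0.479]
ft_force: [-3.3, 1.6, 8.4]
width: 32.5
```

```bash
python3 - <<'E'
from h import *
go(554.4,249.7,31); print(r.get_obs()["wrist_torque"])
E
```

```text
pos [554.  250.9  25.8] yaw 27.46 rot [-1.7993e+02 -4.0000e-02  2.7460e+01] w 32.5 t 29.55 F [-3.3  1.6  8.4] j7 -0.48
shares -0.01 0.051 -0.207
[ 0.31950806  0.70160143 -0.20314809]
```

>>> apply_moves --pt "0 0 0 0.5" --pt "0 0 0 0.5" --pt "0 0 0 0"

```text
time: 29.92
eef_pos: [554.3, 251.0, 25.9]
tool_rot: [-3.14, -0.001, 0.305]
ft_force: [-3.8, 1.8, 8.7]
width: 32.6
```

```bash
python3 - <<'E'
from h import *
go(554.4,249.7,31); print(r.get_obs()["wrist_torque"])
d=r.get_image("side"); crop(d["color"],270,130,370,250,6,"s25.png")
E
```

```text
pos [554.3 251.   25.9] yaw 17.46 rot [-1.7992e+02 -4.0000e-02  1.7460e+01] w 32.6 t 29.925 F [-3.8  1.8  8.7] j7 -0.6
shares -0.01 0.052 -0.206
[ 0.36959252  0.55240687 -0.08889044]
```

View pics/s25.png

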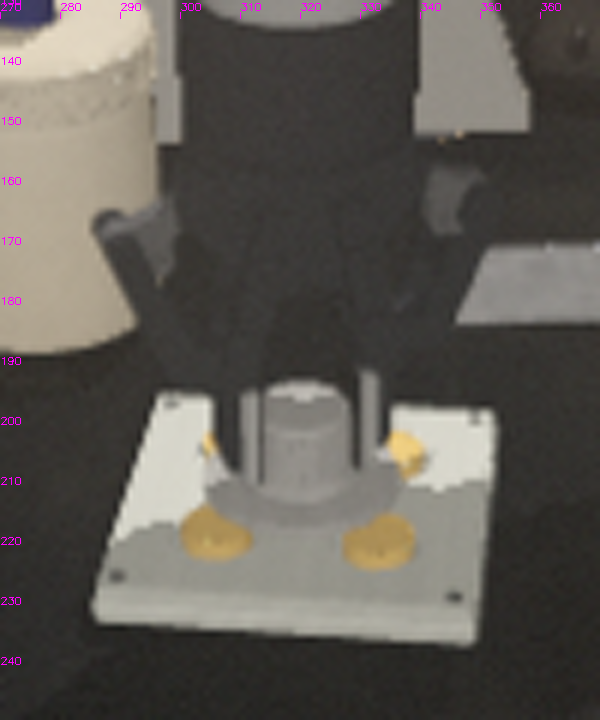

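>>> apply_moves --pt "0 0 0 0.5" --pt "0 0 0 0.5" --pt "0 0 0 0"

```text
time: 30.35
eef_pos: [554.5, 251.0, 25.8]
tool_rot: [-3.14, -0.001, 0.13]
ft_force: [-2.9, 1.6, 6.7]
width: 32.9
```

```bash
python3 - <<'E'
from h import *
go(554.4,249.7,31); print(r.get_obs()["wrist_torque"])
E
```

```text
pos [554.5 251.   25.8] yaw 7.47 rot [-1.7991e+02 -5.0000e-02  7.4700e+00] w 32.9 t 30.35 F [-2.9  1.6  6.7] j7 -0.73
shares -0.009 0.053 -0.206
[ 0.36193161  0.52229218 -0.12061331]
```

```bash
python3 - <<'E'
from h import *
print(r.get_obs()["effort"][6])
d=r.get_image("wrist"); crop(d["color"],240,190,400,320,4.5,"w26.png")
E
```

```text
0.022956483880989254
```

>>> apply_moves --pt "0 0 0 0.5" --pt "0 0 0 0.5" --pt "0 0 0 0"

```text
time: 30.78
eef_pos: [554.6, 251.1, 25.8]
tool_rot: [-3.14, -0.001, -0.044]
ft_force: [-2.5, 2.0, 7.8]
width: 32.7
```

```bash
python3 - <<'E'
from h import *
go(554.4,249.7,31); print(r.get_obs()["wrist_torque"],r.get_obs()["effort"][6])
d=r.get_image("wrist"); crop(d["color"],240,190,400,320,4.5,"w27.png")
E
```

```text
pos [554.6 251.1  25.8] yaw -2.51 rot [-1.799e+02 -4.000e-02 -2.510e+00] w 32.7 t 30.775 F [-2.5  2.   7.8] j7 -0.85
shares -0.005 0.055 -0.207
[ 0.34557571  0.46499875 -0.17204614] -0.017649384099058807
```

View pics/w26.png

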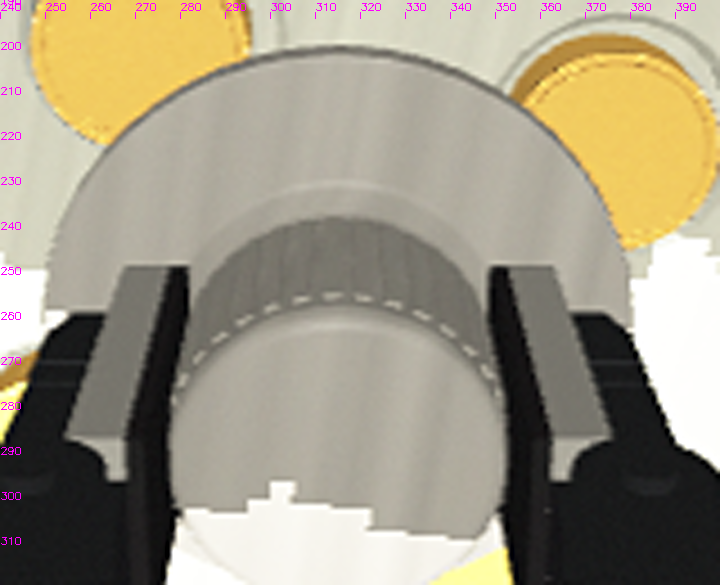

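View pics/w27.png

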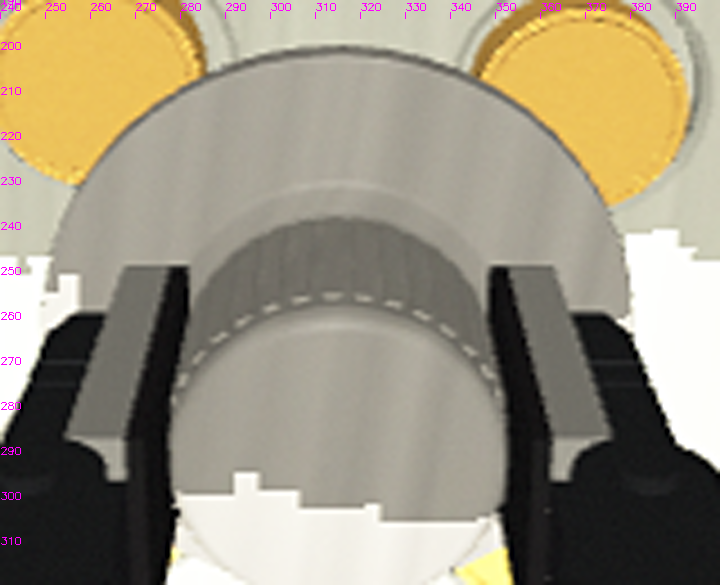

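```bash
python3 - <<'E'
import cv2,numpy as np
def load(n,x0,y0,s):
    i=cv2.imread(f"pics/{n}.png",0).astype(np.float32)
    return cv2.resize(i,None,fx=4/s,fy=4/s,interpolation=cv2.INTER_CUBIC),x0,y0
for n,x0,y0,s in [("w21",200,130,3.4),("w24",150,60,2.8),("w26",240,190,4.5),("w27",240,190,4.5)]:
    i,x0,y0=load(n,x0,y0,s)
    out=[]
    for (a,b,c,e) in [(295,205,340,228),(298,278,335,292)]:
        p=i[int((b-y0)*4):int((e-y0)*4),int((a-x0)*4):int((c-x0)*4)]
        p=cv2.GaussianBlur(p,(0,0),4); gx=cv2.Sobel(p,cv2.CV_32F,1,0)[8:-8,8:-8];gy=cv2.Sobel(p,cv2.CV_32F,0,1)[8:-8,8:-8]
        t=.5*np.degrees(np.arctan2(2*(gx*gy).mean(),(gx*gx-gy*gy).mean())); coh=np.hypot((gx*gx-gy*gy).mean(),2*(gx*gy).mean())/(gx*gx+gy*gy).mean()
        out+= [round(float(t),1),round(float(coh),2)]
    print(n,out)
E
```

```text
w21 [11.1, 0.87, 8.3, 0.95]
w24 [11.0, 0.87, 8.4, 0.96]
w26 [10.6, 0.76, 9.2, 0.95]
w27 [11.1, 0.71, 8.3, 0.92]
```

>>> apply_moves --pt "0 0 0 0.5" --pt "0 0 0 0.5" --pt "0 0 0 0"

```text
time: 31.2
eef_pos: [554.4, 251.1, 25.8]
tool_rot: [-3.14, -0.0, -0.218]
ft_force: [-3.0, 2.1, 6.7]
width: 32.5
```

```bash
python3 - <<'E'
from h import *
go(554.4,249.7,31); print(r.get_obs()["wrist_torque"],r.get_obs()["effort"][6])
E
```

```text
pos [554.4 251.1  25.8] yaw -12.47 rot [-1.7991e+02 -1.0000e-02 -1.2470e+01] w 32.5 t 31.2 F [-3.   2.1  6.7] j7 -0.97
shares 0.011 0.055 -0.209
[0.35737984 0.41509708 0.02359607] -0.18638937268406153
```

>>> apply_moves --pt "0 0 0 0.5" --pt "0 0 0 0.5" --pt "0 0 0 0"

```text
time: 31.58
eef_pos: [554.4, 251.2, 25.8]
tool_rot: [-3.14, 0.0, -0.391]
ft_force: [-2.0, 2.2, 6.6]
width: 32.7
```

```bash
cat >> h.py <<'E'
def tex(n=None):
    d=r.get_image("wrist"); i=cv2.cvtColor(d["color"],cv2.COLOR_BGR2GRAY).astype(np.float32)
    if n: cv2.imwrite(f"pics/{n}.png",d["color"])
    i=cv2.resize(i,None,fx=4,fy=4,interpolation=cv2.INTER_CUBIC)
    for (a,b,c,e) in [(295,205,340,228),(298,278,335,292)]:
        p=i[b*4:e*4,a*4:c*4]
        p=cv2.GaussianBlur(p,(0,0),4); gx=cv2.Sobel(p,cv2.CV_32F,1,0)[8:-8,8:-8];gy=cv2.Sobel(p,cv2.CV_32F,0,1)[8:-8,8:-8]
        print("tex",.5*np.degrees(np.arctan2(2*(gx*gy).mean(),(gx*gx-gy*gy).mean())))
E
python3 - <<'E'
from h import *
go(554.4,249.7,31); print(r.get_obs()["wrist_torque"],r.get_obs()["effort"][6]); tex("w28")
E
```

```text
pos [554.4 251.2  25.8] yaw -22.42 rot [-179.9     0.    -22.42] w 32.7 t 31.575 F [-2.   2.2  6.6] j7 -1.09
shares 0.022 0.057 -0.209
[0.33900636 0.46703909 0.18216494] -0.3425206895917654
tex 10.462127
tex 9.124295
```

```bash
python3 - <<'E'
import cv2
for n,k in (("w18",(265,165,380,270)),("w19",(265,170,370,270))):
    i=cv2.imread(f"pics/{n}.png")[k[1]:k[3],k[0]:k[2]]
    i=cv2.convertScaleAbs(i,alpha=1.4); cv2.imwrite(f"pics/{n}x.png",cv2.resize(i,None,fx=5,fy=5,interpolation=cv2.INTER_CUBIC))
E
python3 -c "
import cv2,numpy as np
a=cv2.imread('pics/w18x.png');b=cv2.imread('pics/w19x.png');h=max(a.shape[0],b.shape[0])
p=lambda i:cv2.copyMakeBorder(i,0,h-i.shape[0],0,0,0)
o=np.hstack([p(a),p(b)]);cv2.imwrite('pics/w1819.png',cv2.resize(o,(800,int(800*h/o.shape[1]))))"
```

```text
(no output)
```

View pics/w1819.png

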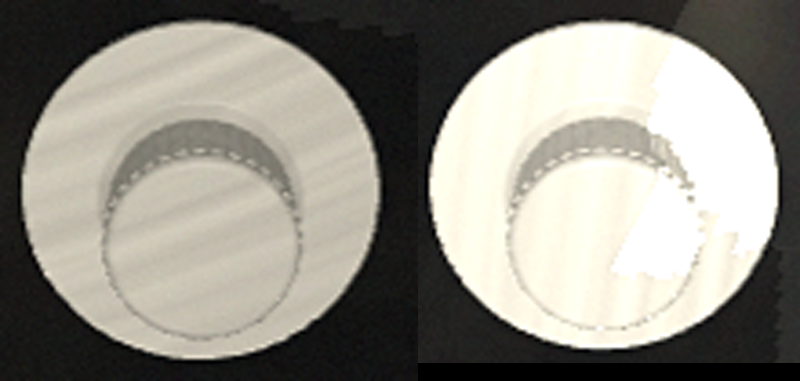

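```bash
python3 - <<'E'
from h import *
d=r.get_image("wrist");o=r.get_obs();yaw=np.degrees(o["tool_rot"][2])
for (u,v,g,z) in ((317,216,10.9,25),(316,285,8.6,51)):
    t=np.radians(g+90); 
    a=ray(d,u-5*np.cos(t),v-5*np.sin(t),z);b=ray(d,u+5*np.cos(t),v+5*np.sin(t),z);s=b-a
    h=np.degrees(np.arctan2(s[1],s[0])); print("streak world heading",h%180,"perp",(h+90)%180,"tool yaw",yaw,"rel", (h-yaw)%180)
d=r.get_image("side"); crop(d["color"],270,130,370,250,6,"s29.png")
E
```

```text
streak world heading 57.40688773165823 perp 147.40688773165823 tool yaw -22.404623430058578 rel 79.81151116171681
streak world heading 60.08508049816959 perp 150.0850804981696 tool yaw -22.404623430058578 rel 82.48970392822817
```

View pics/s29.png

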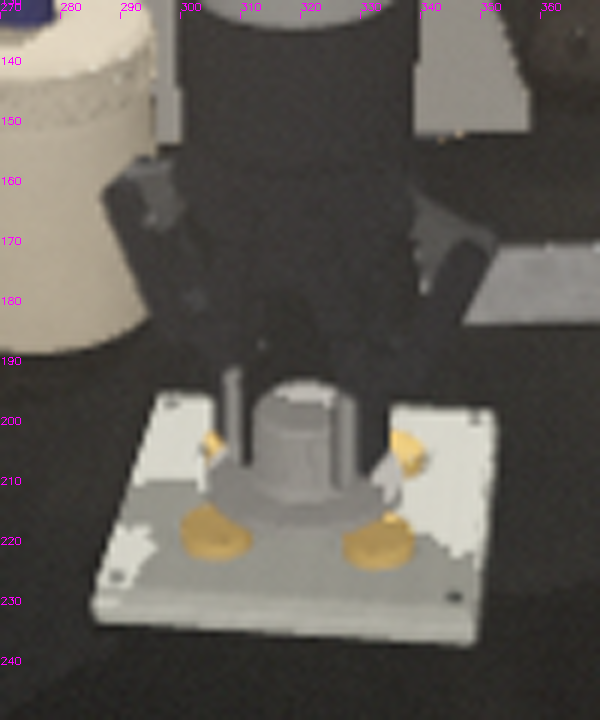

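>>> apply_moves --pt "0 0 0 0.5" --pt "0 0 0 0" --pt "0 0 0 0"

```text
time: 32.1
eef_pos: [554.5, 251.3, 25.8]
tool_rot: [-3.14, 0.0, -0.478]
ft_force: [-2.4, 1.9, 6.5]
width: 32.6
```

```bash
python3 - <<'E'
from h import *
go(554.4,249.7,31); print(r.get_obs()["wrist_torque"],r.get_obs()["effort"][6]); tex("w30")
E
```

```text
pos [554.5 251.3  25.8] yaw -27.38 rot [-1.7989e+02  2.0000e-02 -2.7380e+01] w 32.6 t 32.1 F [-2.4  1.9  6.5] j7 -1.15
shares 0.026 0.057 -0.21
[0.43042554 0.42678299 0.30307836] -0.3308901283890009
tex 10.54924
tex 8.511016
```

>>> apply_moves --pt "0 0 0 0.5" --pt "0 0 0 0.5" --pt "0 0 0 0"

```text
time: 32.52
eef_pos: [554.6, 251.3, 25.7]
tool_rot: [-3.14, 0.0, -0.652]
ft_force: [-2.5, 1.8, 7.4]
width: 32.3
```

```bash
python3 - <<'E'
from h import *
go(554.4,249.7,31); print(r.get_obs()["wrist_torque"],r.get_obs()["effort"][6]); tex("w31")
i=cv2.imread("pics/w31.png"); crop(i,150,60,430,320,2.8,"w31c.png")
E
```

```text
pos [554.6 251.3  25.7] yaw -37.35 rot [-1.799e+02  1.000e-02 -3.735e+01] w 32.3 t 32.525 F [-2.5  1.8  7.4] j7 -1.27
shares 0.032 0.054 -0.21
[0.46233327 0.36716295 0.48825635] -0.5923688225448132
tex 10.238754
tex 8.903079
```

View pics/w31c.png

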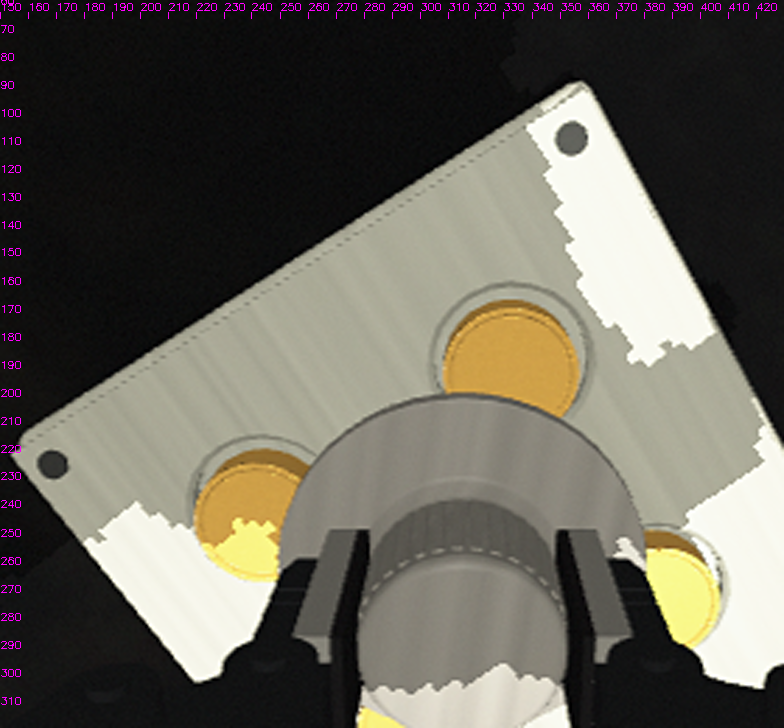

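>>> apply_moves --pt "0 0 0 -0.9" --pt "0 0 0 -0.9" --pt "0 0 0 -0.9" --pt "0 0 0 -0.9" --pt "0 0 -0.012 -0.9" --pt "0 0 -0.012 -0.9" --pt "0 0 -0.012 -0.9" --pt "0 0 0 0"

```text
time: 33.58
eef_pos: [553.4, 252.4, 25.9]
tool_rot: [-3.137, -0.001, 0.447]
ft_force: [-2.9, 5.1, 1.5]
width: 33.0
```

```bash
python3 - <<'E'
from h import *
go(554.4,249.7,28); print(r.get_obs()["wrist_torque"],r.get_obs()["effort"][6]); tex("w32")
E
```

```text
pos [553.4 252.4  25.9] yaw 25.62 rot [-1.7974e+02 -4.0000e-02  2.5620e+01] w 33.0 t 33.575 F [-2.9  5.1  1.5] j7 -0.5
shares -0.01 0.114 -0.084
[1.04468916 0.69363493 0.03675458] 0.2777709346264601
tex -83.84097
tex 14.576477
```

```bash
python3 - <<'E'
from h import *
i=cv2.imread("pics/w32.png"); crop(i,150,60,430,320,2.8,"w32c.png")
d=r.get_image("side"); crop(d["color"],270,130,370,250,6,"s32.png")
E
```

```text
(no output)
```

View pics/w32c.png

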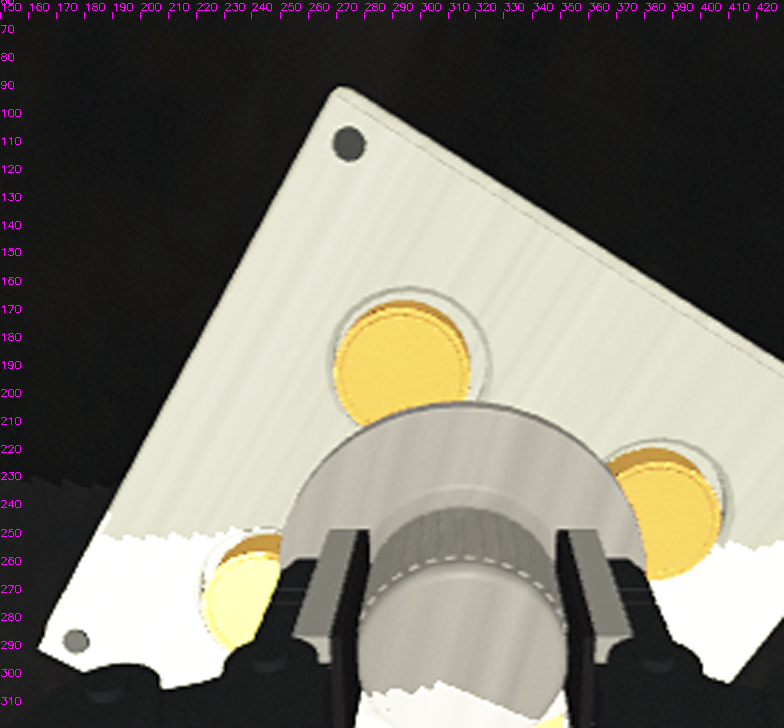

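View pics/s32.png

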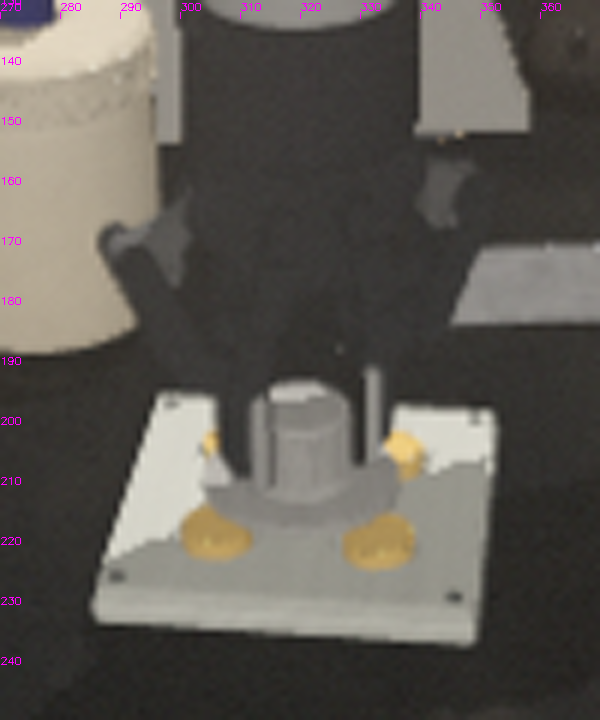

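```bash
cat > fit.py <<'E'
from h import *
from scipy.optimize import least_squares
def nutfit(pts_f,zf):
    # pts on flange rim (near arc), returns centre
    d=r.get_image("wrist")
    W=np.array([ray(d,u,v,zf)[:2] for u,v in pts_f])
    s=least_squares(lambda c:np.hypot(*(W-c).T)-34,W.mean(0)+[1,1]); 
    return s.x, s.fun
E
python3 - <<'E'
from fit import *
pts=[(298/2.8,487/2.8),(330,445),(380,414),(462,402),(540,412),(600,447),(632,490)]
pts=[(298,487),(330,447),(380,417),(462,403),(540,414),(600,449),(632,490)]
P=[(150+a/2.8-.3,60+b/2.8-.3) for a,b in pts]
c,f=nutfit(P,25); print(c,f.round(2)); go(c[0],c[1],28)
E
```

```text
[554.77971533 249.65236807] [ 0.34  0.41 -0.04 -0.78 -0.12  0.38  0.37]
pos [553.4 252.4  25.9] yaw 25.56 rot [-1.7976e+02 -4.0000e-02  2.5560e+01] w 31.9 t 33.725 F [-3.1  4.4  2.2] j7 -0.5
shares 0.004 0.123 -0.085
```

>>> apply_moves --pt "0 0 0 0" --pt "0 0 0 0" --pt "0 0 0 0" --pt "0 0 0 0" --hand -0.05

```text
time: 34.22
eef_pos: [554.3, 249.0, 25.7]
tool_rot: [3.141, 0.001, 0.44]
ft_force: [0.1, -0.2, 0.0]
width: 44.8
```

```bash
python3 - <<'E'
from fit import *
d=r.get_image("wrist"); cv2.imwrite("pics/w33.png",d["color"]); crop(d["color"],200,130,430,320,3.4,"w33c.png")
go(554.8,249.65,26)
o=r.get_obs(); p=o["eef_pos"]; yaw=o["tool_rot"][2]
Y=np.array([np.sin(yaw),-np.cos(yaw),0]);X=np.array([np.cos(yaw),np.sin(yaw),0])
for s in (0,1,2,3,4):
    c=np.array([p[0],p[1],0])+s*Y; a=np.linspace(0,6.28,200)
    f=lambda z,rad:np.array([proj(d,c+rad*(np.cos(t)*X+np.sin(t)*Y)+[0,0,z]) for t in a])
    F=f(25,34);K=f(51,17)
    print(s,"flange top row",F[:,1].min().round(1),"knob rows",K[:,1].min().round(1),K[:,1].max().round(1),"cols",K[:,0].min().round(1),K[:,0].max().round(1))
E
```

```text
pos [554.2 249.2  25.7] yaw 25.2 rot [1.7998e+02 5.0000e-02 2.5200e+01] w 44.8 t 34.275 F [ 1.2  0.2 -0.5] j7 -0.51
shares 0.03 -0.007 -0.012
0 flange top row 195.8 knob rows 252.0 321.5 cols 275.6 354.7
1 flange top row 197.8 knob rows 254.2 323.4 cols 275.7 354.6
2 flange top row 199.8 knob rows 256.4 325.3 cols 275.8 354.5
3 flange top row 201.8 knob rows 258.5 327.1 cols 275.9 354.4
4 flange top row 203.8 knob rows 260.7 329.0 cols 276.0 354.3
```

View pics/w33c.png

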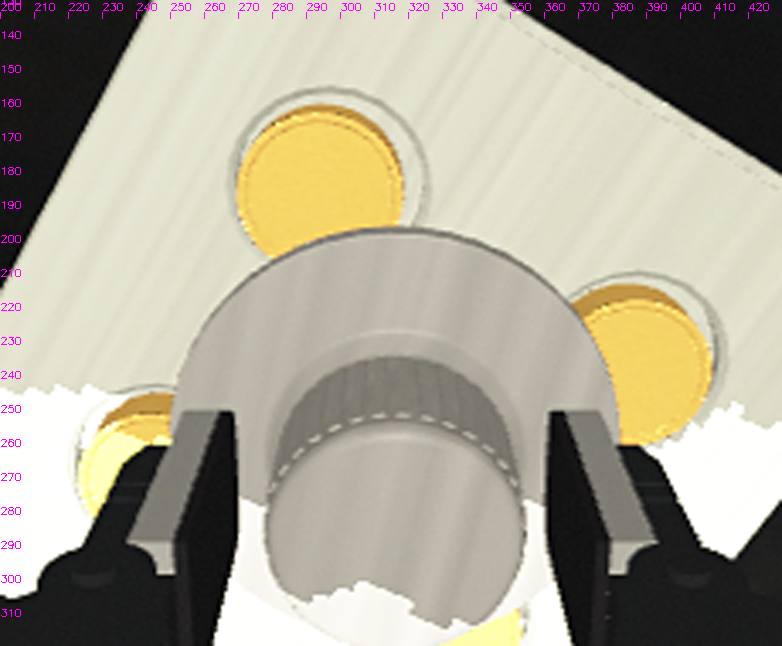

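>>> apply_moves --pt "0.02 0 0 0" --pt "0 0 0 0" --pt "0 0 0 0" --pt "0 0 0 0" --hand 1 --force 80

```text
time: 34.78
eef_pos: [554.5, 249.5, 26.2]
tool_rot: [3.141, 0.001, 0.44]
ft_force: [-1.7, -1.8, 5.6]
width: 32.0
```

```bash
python3 - <<'E'
from fit import *
go(554.8,249.65,26); print(r.get_obs()["wrist_torque"],r.get_obs()["effort"][6]); tex("w34")
i=cv2.imread("pics/w34.png"); crop(i,200,130,430,320,3.4,"w34c.png")
E
```

```text
pos [554.5 249.5  26.2] yaw 25.2 rot [1.7998e+02 5.0000e-02 2.5200e+01] w 32.0 t 34.775 F [-1.7 -1.8  5.6] j7 -0.51
shares 0.014 -0.001 0.007
[-0.23339777  0.27934665  0.06007564] -0.01077425986295566
tex 17.841763
tex 15.203893
```

View pics/w34c.png

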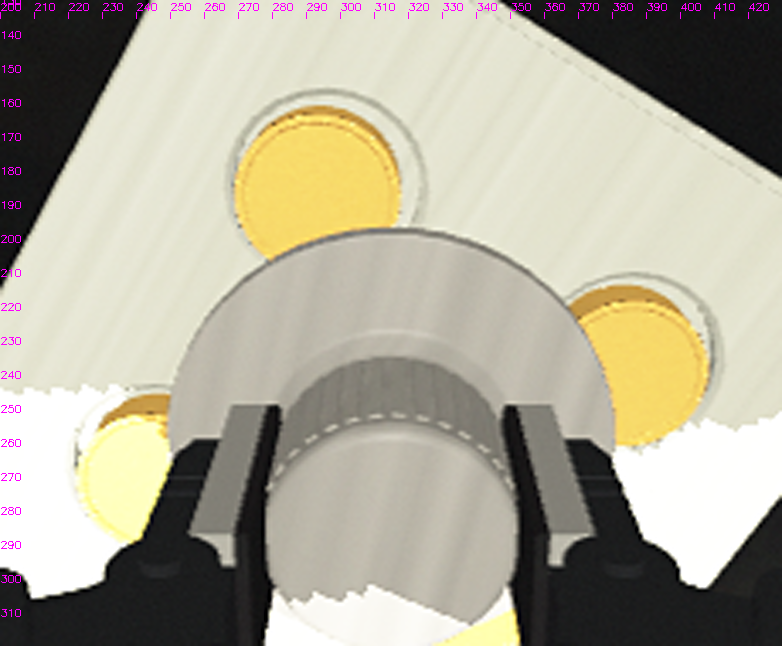

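>>> apply_moves --pt "0 0 0.01 0.7" --pt "0 0 0 0.7" --pt "0 0 0 0.6" --pt "0 0 0 0"

```text
time: 35.33
eef_pos: [554.6, 250.2, 26.1]
tool_rot: [3.142, 0.0, 0.09]
ft_force: [-1.1, -0.5, 6.4]
width: 32.2
```

```bash
python3 - <<'E'
from fit import *
go(554.8,249.65,26); print(r.get_obs()["wrist_torque"],r.get_obs()["effort"][6]); tex("w35")
E
```

```text
pos [554.6 250.2  26.1] yaw 5.16 rot [180.     0.     5.16] w 32.2 t 35.325 F [-1.1 -0.5  6.4] j7 -0.76
shares 0.006 0.023 0.005
[-0.0348239   0.31031655 -0.23034819] 0.04696209914982319
tex 17.993555
tex 14.843011
```

>>> apply_moves --pt "0 0 0 0.5" --pt "0 0 0 0.5" --pt "0 0 0 0"

```text
time: 35.75
eef_pos: [554.4, 250.2, 26.1]
tool_rot: [3.141, 0.0, -0.084]
ft_force: [-2.3, -0.0, 6.8]
width: 32.1
```

```bash
python3 - <<'E'
from fit import *
go(554.8,249.65,26); print(r.get_obs()["wrist_torque"],r.get_obs()["effort"][6]); tex("w36")
E
```

```text
pos [554.4 250.2  26.1] yaw -4.8 rot [ 1.7999e+02  1.0000e-02 -4.8000e+00] w 32.1 t 35.75 F [-2.3 -0.   6.8] j7 -0.88
shares 0.016 0.02 0.005
[-0.05781853  0.39230013 -0.04694992] -0.08172878064215183
tex 17.728506
tex 14.671304
```

>>> apply_moves --pt "0 0 0 0.5" --pt "0 0 0 0.5" --pt "0 0 0 0.5" --pt "0 0 0 0" --pt "0 0 0 0"

```text
time: 36.42
eef_pos: [554.2, 250.1, 26.1]
tool_rot: [3.141, 0.001, -0.344]
ft_force: [-3.3, -1.5, 6.9]
width: 31.7
```

```bash
python3 - <<'E'
from fit import *
go(554.8,249.65,26); print(r.get_obs()["wrist_torque"],r.get_obs()["effort"][6]); tex("w37")
E
```

```text
pos [554.2 250.1  26.1] yaw -19.71 rot [ 1.7997e+02  3.0000e-02 -1.9710e+01] w 31.7 t 36.425 F [-3.3 -1.5  6.9] j7 -1.07
shares 0.03 0.009 0.002
[-0.11863156  0.45256969  0.285295  ] -0.2482097502797842
tex 17.622307
tex 15.192453
```

>>> apply_moves --pt "0 0 0 -0.4" --pt "0 0 0 -0.5" --pt "0 0 0 -0.5" --pt "0 0 -0.003 -0.5" --pt "0 0 -0.005 -0.5" --pt "0 0 -0.006 -0.5" --pt "0 0 -0.006 -0.5" --pt "0 0 -0.006 -0.5" --pt "0 0 0 0"

```text
time: 37.6
eef_pos: [554.8, 249.9, 26.2]
tool_rot: [-3.141, 0.0, 0.334]
ft_force: [-0.0, 1.0, 1.4]
width: 31.9
```

```bash
python3 - <<'E'
from fit import *
go(554.8,249.65,26); print(r.get_obs()["wrist_torque"],r.get_obs()["effort"][6]); tex("w38")
E
```

```text
pos [554.8 249.9  26.2] yaw 19.15 rot [-1.7997e+02  1.0000e-02  1.9150e+01] w 31.9 t 37.6 F [-0.   1.   1.4] j7 -0.59
shares -0.005 0.01 0.007
[ 0.03517183 -0.04321054  0.10221211] 0.16157731879502535
tex 18.466589
tex 15.303475
```

>>> apply_moves --pt "0 0 -0.012 -0.8" --pt "0 0 -0.012 -0.8" --pt "0 0 -0.012 -0.8" --pt "0 0 -0.012 -0.8" --pt "0 0 0 0"

```text
time: 38.28
eef_pos: [554.1, 249.3, 26.7]
tool_rot: [-3.14, 0.002, 0.891]
ft_force: [-0.9, -0.4, -1.7]
width: 32.1
```

```bash
python3 - <<'E'
from fit import *
go(554.8,249.65,28); print(r.get_obs()["wrist_torque"],r.get_obs()["effort"][6]); tex("w39")
E
```

```text
pos [554.1 249.3  26.7] yaw 51.04 rot [-1.7993e+02  1.0000e-01  5.1040e+01] w 32.1 t 38.275 F [-0.9 -0.4 -1.7] j7 -0.17
shares 0.029 0.013 -0.052
[ 0.0377417   0.04623315 -0.00211343] 0.36478713154792786
tex 18.266932
tex 15.719069
```

>>> apply_moves --pt "0 0 -0.011 -0.8" --pt "0 0 -0.011 -0.8" --pt "0 0 -0.011 -0.8" --pt "0 0 -0.011 -0.8" --pt "0 0 -0.011 -0.8" --pt "0 0 -0.006 -0.4" --pt "0 0 0 0" --pt "0 0 0 0" --pt "0 0 0 0"

```text
time: 39.45
eef_pos: [554.5, 249.6, 28.8]
tool_rot: [-3.141, 0.001, 1.66]
ft_force: [0.0, 0.4, -1.9]
width: 31.6
```

```bash
python3 - <<'E'
from fit import *
go(554.8,249.65,28); print(r.get_obs()["wrist_torque"],r.get_obs()["effort"][6],r.get_obs()["joint_velocities"].round(3)); tex("w40")
i=cv2.imread("pics/w40.png"); crop(i,150,60,430,320,2.8,"w40c.png")
d=r.get_image("side"); crop(d["color"],270,130,370,250,6,"s40.png")
E
```

```text
pos [554.5 249.6  28.8] yaw 95.13 rot [-1.7995e+02  4.0000e-02  9.5130e+01] w 31.6 t 39.45 F [ 0.   0.4 -1.9] j7 0.45
shares 0.0 0.013 0.033
[ 0.02206412 -0.00253961 -0.01004935] -0.012801225821021944 [ 0.002  0.001 -0.002 -0.     0.003 -0.001  0.007]
tex 18.43488
tex 15.0917225
```

View pics/w40c.png

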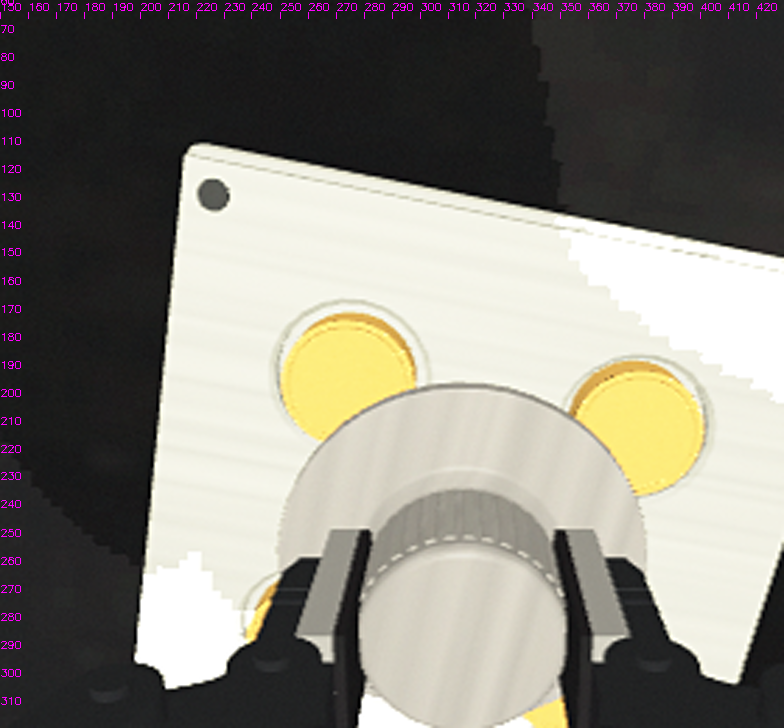

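View pics/s40.png

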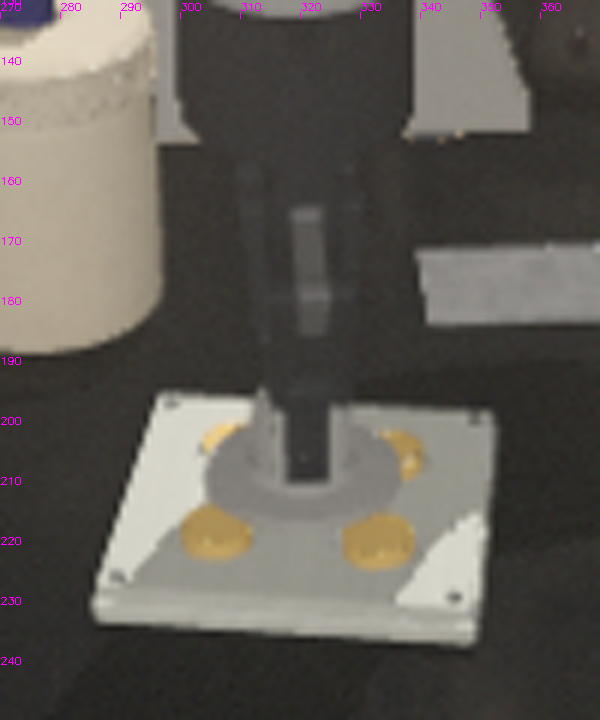

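```bash
python3 - <<'E'
from fit import *
go(554.8,249.65,28)
r.sign_off()
E
```

```text
pos [554.5 249.6  28.9] yaw 95.16 rot [-1.7995e+02  3.0000e-02  9.5160e+01] w 31.7 t 39.55 F [-0.6  1.  -1.9] j7 0.45
shares 0.001 0.013 0.034
the job is handed in; nothing more can be done
```

Both gold discs are in the two empty recesses. The nut was screwed down until it pinched the discs, then backed off about a quarter turn, and I handed the job in at 39.6 s with the gripper still holding it.

**Last checks**
- **Nut height:** the nut is about 2.7 mm above its bottomed position, which puts the nut grip point at about 40.7 mm in the carrier frame, inside the 38.8–41.9 mm limit.
- **Turn back from the bottom:** about 85–93°, from the tool yaw and the nut's brushed texture.
- **Forces:** the tool carries only the nut's weight (−1.9 N) and almost no torque, so nothing suggests it is touching the discs. I had no direct reading of disc contact.
- **Discs and bystanders:** all four discs were seen seated before the nut went on, and the parts not hidden by the nut still look seated. I never went near the loupe or tweezers, but I did not measure their positions at the end.

**What disagreed or went wrong**
- **Fingertips:** they sit roughly level with the TCP, not 25 mm ahead of it as stated. My first grasp closed on air above the disc, so I set the grip heights from what I saw.
- **Bottom stop:** it was gradual, with torque rising about 0.02 N m per degree, not hard as described. The bottom angle is therefore judged from where the torque began to rise, and could be off by around 10°.
- **Slip:** on my first back-off the nut slipped about 7° in the grip and the tool was pushed about 3 mm sideways. I opened the gripper, re-centred, gripped at 80 N and re-tightened to about 0.29 N m. The second back-off showed no noticeable slip.

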